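Put the lapped plane irons away in their box

TASK

The plane irons that were lapped on the granite plate are to go back in their wooden box: fold the brass hasp off its staple and right back onto the lid, open the lid wide, and lay every iron on the plate in the box. They are too thin to pick up off the flat stone, so slide each one part-way out over the edge of the plate to get hold of it. Then shut the lid fully and swing the hasp down over its staple again; leave the oil bottle, sanding block and mug where they are.

Things in the scene. Friction and masses are not known exactly. Their poses are not given: they have to be found in the camera images.
- granite_plate: black granite lapping plate in a light wooden cradle, fixed: stone 133 mm in its own x, 240 mm in own y, flat polished, oiled top 56 mm above the bench, on which steel slides easily; rails 8 mm thick along the front and rear long sides stand 5 mm above the stone; short ends open. Origin under its middle, on the bench. Left edge at own y = +120 mm, then 50 to 100 mm of open bench; near its right end a grinder handpiece lies on a stand, 150 mm up
- iron_a_center (a point): iron_a: block plane iron, a slotted flat steel blade 36 mm wide, 110 mm long, only 3 mm thick, about 0.1 kg; this point is its centre, half-way through its thickness; its own y axis runs along its length (cutting edge at +y, the square-cornered end; the slot end has rounded corners), z is up. It starts lying flat on the granite plate, roughly along y. It may be absent
- iron_b_center (a point): iron_b: block plane iron, a slotted flat steel blade 34 mm wide, 110 mm long, only 3 mm thick, about 0.1 kg; this point is its centre, half-way through its thickness; its own y axis runs along its length (cutting edge at +y, the square-cornered end; the slot end has rounded corners), z is up. It starts lying flat on the granite plate, roughly along y. It may be absent
- iron_c_center (a point): iron_c: block plane iron, a slotted flat steel blade 32 mm wide, 110 mm long, only 3 mm thick, about 0.1 kg; this point is its centre, half-way through its thickness; its own y axis runs along its length (cutting edge at +y, the square-cornered end; the slot end has rounded corners), z is up. It starts lying flat on the granite plate, roughly along y. It may be absent
- iron_box: wooden box, fixed: 148 mm deep (own x), 180 mm wide (own y), rim 60 mm above the bench, walls and floor 8 mm thick, so inside 132 x 164 mm and 52 mm deep; with the 10 mm lid it stands 70 mm high. Origin at the middle of its underside; its front, with the hasp, faces its own -x (towards the robot). The lid hinge runs along own y at own x = +74 mm, z = 60 mm (the rear rim)
- iron_box_lid (a joint): angle of the lid: 0 shut, grows as the front edge rises, stop at 1.25 rad; a stiff hinge (0.22 N m of friction), it stays where it is left
- iron_box_hasp (a joint): angle of the hasp about its own hinge on the lid's front edge (at own x = -81 mm of the box, 73 mm above the bench when the lid is shut; axis along the box's y): 0 hanging down over the staple, 1.57 pointing straight out to the front, 3.14 pointing up, 4.35 folded back to its stop, its end just above the lid top. It swings freely and falls under its own weight. While it hangs over the staple it keeps the lid from rising
- hasp_roll (a point): centre of the rolled end of the hasp, the part to hold it by: a brass roll 8 mm thick and 26 mm long along the box's y; pinched lightly across its two ends it can turn between the fingers. It is 45 mm below and 10 mm in front of the hasp's hinge (17 mm in front of the box, 28 mm above the bench) when the hasp hangs, and 9 mm above the lid top when it is folded back
- staple (a point): middle of the brass staple, which stands out 13 mm from the middle of the box front, 55 mm above the bench, through the slot in the hasp (a brass strap 16 mm wide and 3 mm thick) when the hasp hangs over it
- knob_left (a point): brass knob on the lid near the front edge, left (+y) side: head 18 mm in diameter and 13 mm high; this point is the centre of the head, 15.5 mm above the lid top, at own (-58, +60) mm of the box when the lid is shut, and moves with the lid; 132 mm in front of and 25.5 mm above the lid's hinge line when shut
- knob_right (a point): the same knob on the right (-y) side of the lid, at own (-58, -60) mm of the box when shut
- oil_dropper: small brown dropper bottle, 33 mm in diameter, 102 mm high, upright; origin under its centre; a bystander. Left of it, 40 mm behind the plate, a magnifier lamp is folded back, its head up to 230 mm high
- sanding_block: cork sanding block, 46 x 86 x 27 mm; origin under its centre; a bystander
- tea_mug: dotted mug, 92 mm in diameter with its handle 127 mm, 93 mm high; origin under its centre; a bystander

How it is judged:
By the outcome, as a careful person would: the job done as asked, in the order asked, and still so for the second after the job is handed in, with the robot touching nothing.
Of iron_a, iron_b, iron_c only 2 to 3 are there at a start; the rules pass over those that are not, and their reading is None.
At some moment in a run one of iron_a, iron_b, iron_c may be knocked a few centimetres aside while the robot is not near it.
It also fails if it takes over 210 s, if anything falls off the work surface, if the arm or the gripper's body presses on something with over 40 N, if the wrist force passes 120 N, or if a joint passes its speed limit or range.

ROBOT

A 7-joint arm with a two-finger parallel gripper is mounted at the origin on a cart in front of the work surface, level with it; the furniture and walls round the work are solid. World frame = base frame: x ahead of the robot, y to its left, z up, the work surface at z = 0. Lengths are in m, angles in degrees, forces in N, time in s.
With the tool pointing down it reaches from about 0.4 to 0.9 m from the base axis. Payload 5.6 kg.
Tool frame: the origin (TCP) lies midway between the tips of the shut fingers; the grasp point (between the pads) lies 19 mm behind it; z points along the fingers, y is the direction in which the jaws open and shut (so a half turn about z gives the same grasp; the last joint's range is limited). The gripper opens to 92 mm and grips with 3 to 60 N. Pads are 20 mm wide; open, the fingers measure 128 mm over their backs; the gripper's body (75 mm by 189 mm) begins 69 mm behind the grasp point.
Start: joints at [64.343, 26.786, -0.665, 91.828, 0.344, 61.387, -3.226], TCP at [0.256, -0.597, 0.215] pointing down, gripper open.
Joint ranges: [-144.91, 144.91], [-17.63, 115.5], [-89.93, 88.59], [15.96, 139.68], [-74.01, 254.01], [8.47, 105.57], [-167.45, 167.45]. Speed limits (degrees/s): [147.25, 147.25, 180, 180, 180, 180, 180].

INTERFACE

Orientations are given as [roll, pitch, yaw] about the fixed x, y, z axes, in that order (R = Rz(yaw) Ry(pitch) Rx(roll)).
In Python, from station import env, capture, camera_params gives the robot as it stands.
- The arm moves only by the shell command python3 -m jog 'ROWS' [FORCE]. ROWS is JSON, one flat list of numbers, 7 for each row, row after row: the shift along the tool's x, y, z normalised to -1 to 1, where 1 is 100 mm, then the turn, a rotation vector about the tool's x, y, z normalised to -1 to 1, where 1 is 180 degrees, then the finger opening in mm, from 0 to 91.9. In form: [x, y, z, rx, ry, rz, fingers, x, y, z, rx, ry, rz, fingers, ...]. A call has 1 to 12 rows; each row shifts and turns the pose as measured when the row begins, along the tool's axes as they then stand; what a row does not reach is not made up. A row lasts 1/8 s, in which the tool goes at most 62.5 mm and 10.7 degrees, less where a joint would pass 70% of its speed; a pose out of reach is approached as far as the arm can. A call with a number of a shift or a turn outside -1 to 1 is refused whole. A call with a gripper value outside its range is refused whole. The fingers move at their own pace and stop on an object; FORCE is the grip in N (left out, the last holds). Time passes only in rows, so rows that do not move let the fingers close. It gives the time, the measured TCP pose, the force and the opening at its end, in the units of the state.
- env.get_obs(): the state, without advancing time (a new reading comes with each control period).
- capture(name): name is "scene" or "top"; returns the picture (400x640x3 uint8, red, green, blue); there is no depth.
- camera_params(name): a dict with "intrinsics" (3x3 intrinsics, pixels), "dist_coeffs" ([k1, k2, p1, p2, k3] as OpenCV has them; the pictures are not rectified), "R" (3x3) and "t" (3): a world point X has camera coordinates R X + t. Camera axes: x right, y down, z forward; pixel columns grow to the right and rows downward; lengths in m; the calibration is good to about 2 mm. A picture is of the moment at which its call begins. camera_params takes no time and is no camera call.
- env.hand_in(): hands the job in, once; it reports no verdict.
The state is a dict: "time": time; "joints": joint angles; "joint_vel": joint speeds; "effort": joint torques, N m; "eef_pos": TCP position; "orientation": TCP orientation; "contact_force": force on the tool from outside, world axes, zero at the start; "moment": the same for the moment, N m; "width": finger opening in m.
Only numpy, scipy, OpenCV 4.12 (cv2) and the standard library are available. Lean on these libraries where they do the work, as an engineer would, in place of code of your own. Each camera call takes 0.05 s, during which the arm holds its last target.

## Working session

There is one attempt and no reset: what is moved stays moved. The work goes in short steps, Python scripts to look and compute and a shell command to move; the robot and the scene stay as the last step left them, time stands still between calls to the robot, and variables do not carry over. Pictures are saved under pics/ and viewed, and the job is handed in when it is done.

```bash
ls; mkdir -p pics
python3 - <<'E'
from station import env,capture,camera_params
import cv2,numpy as np
for n in("scene","top"):
    im=capture(n); cv2.imwrite(f"pics/{n}0.png",im[:,:,::-1]); p=camera_params(n); print(n,{k:np.round(v,4).tolist() for k,v in p.items()})
print(env.get_obs())
E
```

```text
pics
scene {'intrinsics': [[511.5013, 0.0, 316.7039], [0.0, 511.5013, 198.2068], [0.0, 0.0, 1.0]], 'dist_coeffs': [-0.1211, 0.0, 0.0, 0.0, 0.0], 'R': [[-0.8344, -0.551, -0.0172], [-0.4276, 0.6666, -0.6106], [0.3479, -0.5021, -0.7918]], 't': [0.3409, 0.2778, 1.3298]}
top {'intrinsics': [[394.2312, 0.0, 320.8151], [0.0, 394.2312, 199.7355], [0.0, 0.0, 1.0]], 'dist_coeffs': [-0.0279, 0.0, 0.0, 0.0, 0.0], 'R': [[-0.004, -1.0, -0.0054], [-0.9815, 0.0049, -0.1913], [0.1913, 0.0045, -0.9815]], 't': [-0.0702, 0.4916, 1.2166]}
{'time': 0.1, 'joints': array([64.34355136, 26.83166031, -0.66503451, 91.87367419,  0.34471244,
       61.38556357, -3.22604204]), 'joint_vel': array([-0.02403065, -0.11884016, -0.04425435, -0.15961481,  0.02856917,
       -0.06313817,  0.02232095]), 'effort': array([ 1.01961257e-03, -5.21643734e+01, -1.23431400e-02, -2.44362813e+01,
       -5.67570725e-02,  1.40843642e-02,  4.86796591e-05]), 'eef_pos': array([ 0.25572504, -0.59703464,  0.21374184]), 'orientation': array([-1.79911351e+02,  7.18153050e-03,  2.31894087e+01]), 'contact_force': array([ 1.27435872, -0.93537548, -0.24007833]), 'moment': array([-0.01327519, -0.00208854, -0.04246457]), 'width': 0.09198809377535087}
```

View pics/scene0.png

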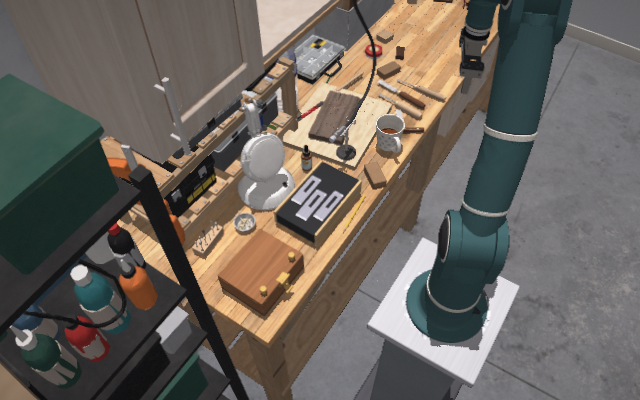

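View pics/top0.png

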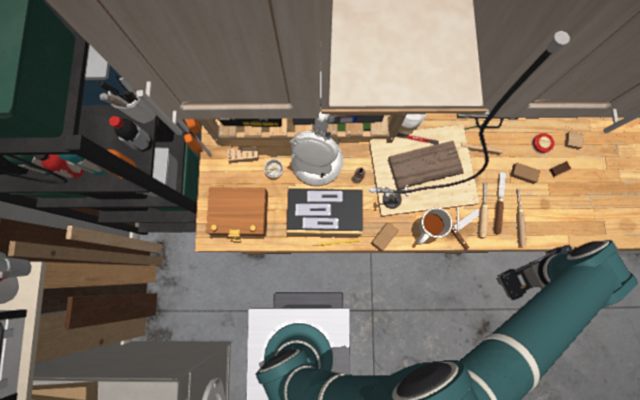

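The scene shows the box at top-cam (237,212), the plate at (325,210) with three irons on it, and the bottle, block and mug to the right. Next I'll enlarge the area to measure it.

```bash
cat > h.py <<'E'
from station import env,capture,camera_params
import cv2,numpy as np
from scipy.spatial.transform import Rotation as Ro
P={n:camera_params(n) for n in("scene","top")}
def proj(n,X):
    p=P[n]; X=np.atleast_2d(np.array(X,float))
    return cv2.projectPoints(X,cv2.Rodrigues(np.array(p["R"]))[0],np.array(p["t"],float),np.array(p["intrinsics"]),np.array(p["dist_coeffs"]))[0][:,0]
def ray(n,uv,z):
    p=P[n];R=np.array(p["R"]);uv=np.atleast_2d(np.array(uv,float))
    q=cv2.undistortPoints(uv[:,None],np.array(p["intrinsics"]),np.array(p["dist_coeffs"]))[:,0]
    d=np.c_[q,np.ones(len(q))]@R; c=-R.T@np.array(p["t"])
    return c+d*((z-c[2])/d[:,2])[:,None]
def crop(n,name,x0,y0,w,h,s,draw=None):
    im=capture(n)[:,:,::-1].copy()
    c=cv2.resize(im[y0:y0+h,x0:x0+w],None,fx=s,fy=s,interpolation=cv2.INTER_CUBIC)
    if draw is not None:
        for u,v in draw: cv2.circle(c,(int((u-x0+.5)*s),int((v-y0+.5)*s)),2,(0,0,255),-1)
    for k in range(0,w,10):
        cv2.putText(c,str(x0+k),(int(k*s),8),0,.3,(0,255,255),1) if k%20==0 else 0
        cv2.line(c,(int((k+.5)*s),10),(int((k+.5)*s),14),(0,255,255),1)
    for k in range(0,h,10):
        cv2.putText(c,str(y0+k),(0,int((k+.5)*s)+3),0,.3,(0,255,255),1)
    cv2.imwrite(f"pics/{name}.png",c)
def st():
    o=env.get_obs(); print(round(o["time"],2),"pos",np.round(o["eef_pos"],4),"rpy",np.round(o["orientation"],1),"F",np.round(o["contact_force"],1),"w",round(o["width"]*1000,1),"q",np.round(o["joints"],0)); return o
def togo(target,rpy=None):
    "shift to go in tool units (100mm) and turn in units of 180"
    o=env.get_obs();R=Ro.from_euler('xyz',o["orientation"],degrees=True)
    d=R.inv().apply(np.array(target)-o["eef_pos"])/.1
    t=np.zeros(3)
    if rpy is not None: t=(R.inv()*Ro.from_euler('xyz',rpy,degrees=True)).as_rotvec()/np.pi
    print("shift",np.round(d,3),"turn",np.round(t,4)); return d,t
E
python3 - <<'E'
from h import *
crop("top","t1",195,175,190,75,4.2)
crop("scene","s1",205,140,180,180,3.3)
E
```

```text
(no output)
```

View pics/t1.png

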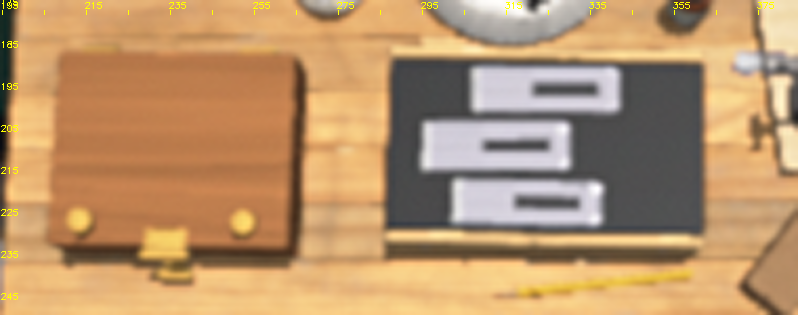

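View pics/s1.png

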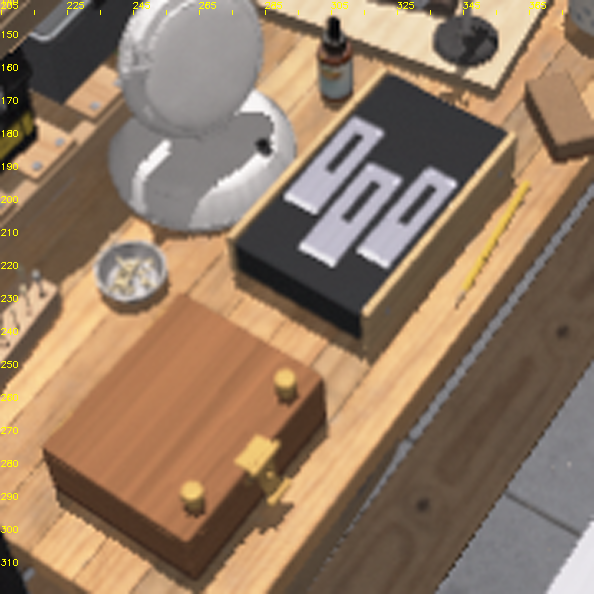

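Run:
```python
from h import *
def T(L,z): return np.round(ray("top",[(195+u/4.2-.5,175+v/4.2-.5) for u,v in L],z)*1000,1)
def S(L,z): return np.round(ray("scene",[(205+u/3.3-.5,140+v/3.3-.5) for u,v in L],z)*1000,1)
print("lid T",T([(60,53),(298,53),(48,246),(293,250)],.070))
print("lid S",S([(185,295),(325,380),(42,452),(190,543)],.070))
print("knob T",T([(79,221),(242,222)],.090), S([(192,496),(285,384)],.0855))
print("plate T",T([(392,60),(703,63),(388,229),(703,235)],.056))
print("plate S",S([(387,75),(513,137),(235,240),(362,312)],.061))
print("i1 T",T([(473,66),(620,69),(471,110),(620,112)],.059)); print(T([(533,89),(599,89)],.059))
print("i2 T",T([(423,121),(571,124),(421,169),(571,170)],.059)); print(T([(483,145),(550,145)],.059))
print("i3 T",T([(455,178),(604,182),(452,222),(602,227)],.059)); print(T([(515,203),(579,202)],.059))
print("hasp T",T([(165,235),(172,270),(176,282)],.05))
print("S hasp roll", S([(277,492)],.03))
```

```text
lid T [[529.5 283.5  70. ]
 [528.5 102.9  70. ]
 [383.1 285.1  70. ]
 [379.5 103.2  70. ]]
lid S [[520.7 107.7  70. ]
 [376.3 112.4  70. ]
 [525.3 287.9  70. ]
 [380.8 286.3  70. ]]
knob T [[399.1 257.3  90. ]
 [397.9 137.9  90. ]] [[397.2 259.3  85.5]
 [394.9 140.1  85.5]]
plate T [[ 525.9   33.    56. ]
 [ 522.3 -203.9   56. ]
 [ 396.4   34.5   56. ]
 [ 390.8 -200.8   56. ]]
plate S [[ 516.8 -193.9   61. ]
 [ 381.2 -192.6   61. ]
 [ 523.6   34.5   61. ]
 [ 391.    37.1   61. ]]
i1 T [[ 520.2  -28.9   59. ]
 [ 517.3 -140.5   59. ]
 [ 486.1  -27.5   59. ]
 [ 484.  -140.    59. ]]
[[ 502.1  -74.4   59. ]
 [ 501.9 -124.4   59. ]]
i2 T [[ 477.9    8.8   59. ]
 [ 475.  -103.    59. ]
 [ 441.2   10.    59. ]
 [ 439.9 -102.7   59. ]]
[[459.3 -36.6  59. ]
 [459.  -87.   59. ]]
i3 T [[ 434.3  -15.6   59. ]
 [ 430.7 -127.3   59. ]
 [ 401.1  -13.5   59. ]
 [ 396.8 -125.4   59. ]]
[[ 415.2  -60.6   59. ]
 [ 415.7 -108.4   59. ]]
hasp T [[393.3 202.9  50. ]
 [366.9 196.7  50. ]
 [357.9 193.4  50. ]]
S hasp roll [[364.8 199.5  30. ]]
```

The measurements agree. The box centre is about (455,198), the plate is about (458,-84) with its left edge at y≈36, and the iron centres are about b(502,-84), a(459,-47) and c(416,-70) mm. I'll raise the tool and turn it towards yaw 180, so the jaws lie along y.

```bash
python3 -m jog '[0,0,-0.5,0,0,-0.055,91,0,0,-0.5,0,0,-0.055,91,0,0,-0.3,0,0,-0.055,91,0,0,0,0,0,-0.055,91,0,0,0,0,0,-0.055,91,0,0,0,0,0,-0.055,91,0,0,0,0,0,-0.055,91,0,0,0,0,0,-0.055,91,0,0,0,0,0,-0.055,91,0,0,0,0,0,-0.055,91,0,0,0,0,0,-0.055,91,0,0,0,0,0,-0.055,91]'
python3 - <<'E'
from h import *
st(); togo((.40,-.3,.34),(180,0,180))
E
```

```text
time: 1.7
eef_pos: [0.2549, -0.5958, 0.3449]
orientation: [179.8, -0.4, 145.9]
contact_force: [0.5, -0.8, -0.4]
width: 0.091
1.7 pos [ 0.2549 -0.5958  0.3449] rpy [179.8  -0.4 145.9] F [ 0.5 -0.8 -0.4] w 91.0 q [ 80.  24. -23.  81.   9.  77. 113.]
shift [0.455 3.263 0.063] turn [ 0.0016 -0.0018 -0.1893]
```

```bash
python3 -m jog '[0,0.3,0,0,0,-0.05,60,0,0.5,0,0,0,-0.05,60,0,0.5,0,0,0,-0.05,60,0,0.5,0,0,0,-0.04,60,-0.1,0.5,0,0,0,0,60,-0.1,0.5,0,0,0,0,60,-0.1,0.5,0,0,0,0,60,0,0.5,0,0,0,0,60,0,0.5,0,0,0,0,60,0,0.5,0,0,0,0,60,0,0.5,0,0,0,0,60,0,0.5,0,0,0,0,60]'
python3 - <<'E'
from h import *
st(); togo((.364,.1985,.10),(180,0,180))
E
```

```text
time: 3.2
eef_pos: [0.3335, -0.0116, 0.3459]
orientation: [179.7, -0.3, -179.0]
contact_force: [0.2, -0.2, -0.5]
width: 0.06
3.2 pos [ 0.3335 -0.0116  0.3459] rpy [ 179.7   -0.3 -179. ] F [ 0.2 -0.2 -0.5] w 60.0 q [ 62. -17. -50. 118. -14.  75. 108.]
shift [-0.352  2.081  2.47 ] turn [ 0.0019 -0.0015  0.0053]
```

```bash
python3 -m jog '[-0.4,0.3,0.3,0,0,0,50,-0.2,0.5,0.3,0,0,0,50,0,0.5,0.4,0,0,0,50,0,0.5,0.4,0,0,0,50,0,0.2,0.1,0,0,0,50,0,0,0,0,0,0,50]'
python3 - <<'E'
from h import *
st(); togo((.364,.1985,.10),(180,0,180)); crop("top","t2",195,175,190,75,4.2);crop("scene","s2",230,230,110,110,5)
E
```

```text
time: 3.95
eef_pos: [0.3878, 0.1546, 0.217]
orientation: [-179.3, -0.6, -179.1]
contact_force: [0.5, -1.0, 0.1]
width: 0.0501
3.95 pos [0.3878 0.1546 0.217 ] rpy [-179.3   -0.6 -179.1] F [ 0.5 -1.   0.1] w 50.1 q [ 37.  17. -71. 119.  19.  58.  46.]
shift [0.219 0.458 1.167] turn [-0.0042 -0.0032  0.0048]
```

View pics/s2.png

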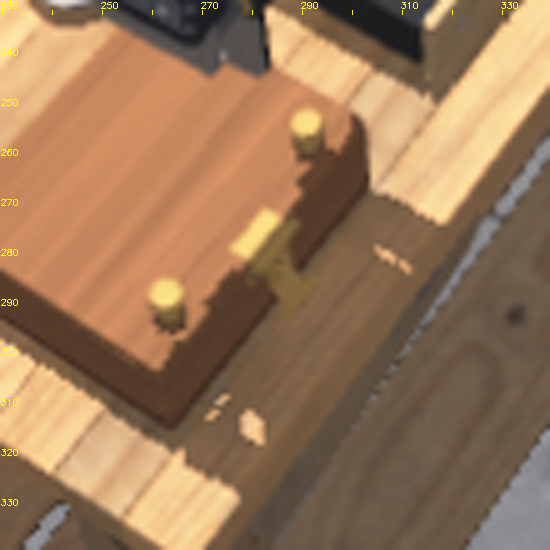

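```bash
python3 -m jog '[0.23,0.46,0.1,0,0,0,50,0,0,0.5,0,0,0,50,0,0,0.5,0,0,0,50,0,0,0,0,0,0,50]'
python3 - <<'E'
from h import *
st(); togo((.364,.1995,.022),(180,0,179.2)); crop("scene","s3",230,230,110,110,5,proj("scene",[(.364,.1995,.028),(.397,.259,.0855),(.3955,.139,.0855)]))
E
```

```text
time: 4.55
eef_pos: [0.371, 0.1922, 0.1089]
orientation: [-179.1, 0.2, 179.7]
contact_force: [0.1, 0.4, -0.2]
width: 0.05
4.55 pos [0.371  0.1922 0.1089] rpy [-179.1    0.2  179.7] F [ 0.1  0.4 -0.2] w 50.0 q [ 17.  26. -59. 125.  33.  46.  27.]
shift [0.074 0.087 0.868] turn [-0.0052  0.0011  0.0029]
```

View pics/s3.png

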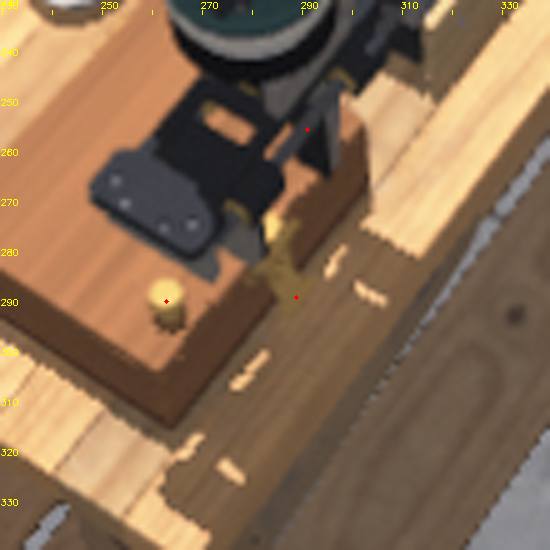

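Run:
```python
from h import *
print(ray("top",[(236.3,240.5)],.03),ray("top",[(233.8,230.5)],.072),ray("scene",[(287.4,289.6)],.03),proj("top",[(.364,.1995,.03)]))
```

```text
[[0.36332956 0.19821009 0.03      ]] [[0.39056715 0.19788564 0.072     ]] [[0.36539554 0.20343982 0.03      ]] [[235.9052553  240.29133961]]
```

```bash
python3 -m jog '[0.08,0.09,0.1,-0.005,0,0.003,50,0,0,0.3,0,0,0,50,0,0,0.3,0,0,0,50,0,0,0.15,0,0,0,50,0,0,0.0,0,0,0,50]'
python3 - <<'E'
from h import *
st(); togo((.364,.1995,.022),(180,0,179.2)); crop("scene","s4",230,230,110,110,5,proj("scene",[(.364,.1995,.028)]))
E
```

```text
time: 5.22
eef_pos: [0.3717, 0.2022, 0.0353]
orientation: [179.7, 1.2, 178.5]
contact_force: [-5.5, 0.1, -3.5]
width: 0.0501
5.22 pos [0.3717 0.2022 0.0353] rpy [179.7   1.2 178.5] F [-5.5  0.1 -3.5] w 50.1 q [  8.  33. -49. 128.  44.  36.  15.]
shift [ 0.08  -0.029  0.131] turn [ 0.0014  0.0067 -0.0038]
```

View pics/s4.png

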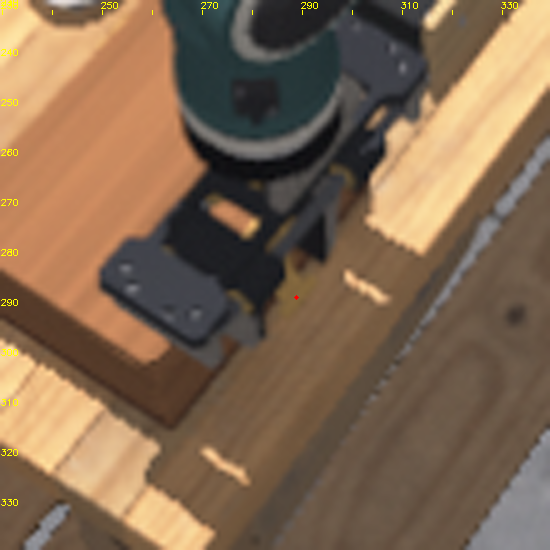

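```bash
python3 -m jog '[0.1,-0.03,0,0,0.007,-0.003,50,0.0,0,0,0,0,0,50,0,0,0,0,0,0,50]'
python3 - <<'E'
from h import *
st(); togo((.364,.1995,.022),(180,0,179.2))
E
```

```text
time: 5.65
eef_pos: [0.3667, 0.1996, 0.0395]
orientation: [179.6, 0.5, 178.8]
contact_force: [0.9, 0.1, 0.2]
width: 0.0503
5.65 pos [0.3667 0.1996 0.0395] rpy [179.6   0.5 178.8] F [0.9 0.1 0.2] w 50.3 q [  9.  32. -50. 128.  43.  37.  17.]
shift [ 0.028 -0.003  0.174] turn [ 0.0024  0.0026 -0.0021]
```

```bash
python3 -m jog '[0.04,0,0.1,0,0,-0.002,50,0.02,0,0.1,0,0,0,50,0,0,0,0,0,0,50]'
python3 - <<'E'
from h import *
st(); togo((.364,.1995,.022),(180,0,179.2))
E
```

```text
time: 6.02
eef_pos: [0.3613, 0.1999, 0.0183]
orientation: [179.6, 0.5, 179.2]
contact_force: [-0.2, 0.2, -0.1]
width: 0.0499
6.03 pos [0.3613 0.1999 0.0183] rpy [179.6   0.5 179.2] F [-0.2  0.2 -0.1] w 49.9 q [  6.  34. -47. 129.  46.  34.  13.]
shift [-0.027 -0.003 -0.037] turn [ 0.0025  0.003  -0.0002]
```

```bash
python3 -m jog '[-0.02,0,-0.03,0,0,0,10,0,0,0,0,0,0,10,0,0,0,0,0,0,10,0,0,0,0,0,0,10]' 6
python3 - <<'E'
from h import *
st(); crop("scene","s5",230,230,110,110,5,proj("scene",[(.364,.1995,.028)]))
E
```

```text
time: 6.52
eef_pos: [0.363, 0.1973, 0.0211]
orientation: [179.9, 0.5, 179.1]
contact_force: [0.3, 1.0, -1.6]
width: 0.0256
6.53 pos [0.363  0.1973 0.0211] rpy [179.9   0.5 179.1] F [ 0.3  1.  -1.6] w 25.6 q [  7.  34. -47. 129.  46.  35.  14.]
```

View pics/s5.png

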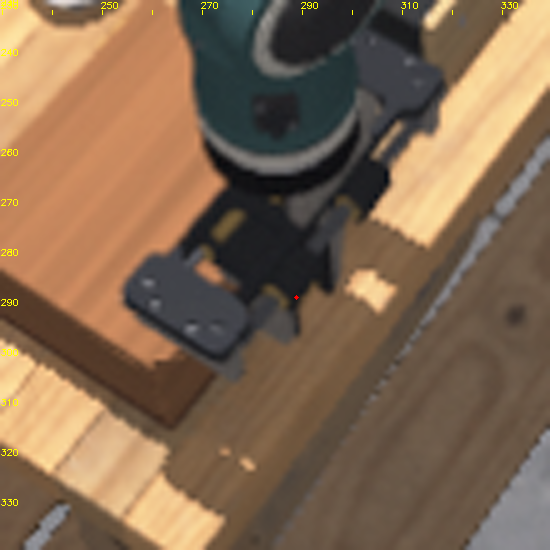

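```bash
python3 -m jog '[0.11,0,-0.03,0,0,0,10,0.09,0,-0.06,0,0,0,10,0.08,0,-0.09,0,0,0,10,0,0,0,0,0,0,10]'
python3 - <<'E'
from h import *
o=st(); d=o['eef_pos']-[.373,.1973,.066]; print(np.linalg.norm(d[[0,2]]),np.degrees(np.arctan2(-d[0],-d[2])))
for b in(60,80,100): togo((.373-.046*np.sin(np.radians(b)),.1973,.066-.046*np.cos(np.radians(b))),(180,0,179.2))
E
```

```text
time: 7.08
eef_pos: [0.3333, 0.1979, 0.0406]
orientation: [179.9, 0.6, 179.2]
contact_force: [0.2, -1.8, -0.6]
width: 0.0256
7.08 pos [0.3333 0.1979 0.0406] rpy [179.9   0.6 179.2] F [ 0.2 -1.8 -0.6] w 25.6 q [  8.  30. -51. 132.  43.  35.  14.]
0.047088529827747624 57.378152857152834
shift [ 0.001 -0.006 -0.024] turn [ 0.0007  0.0032 -0.0001]
shift [ 0.055 -0.007 -0.175] turn [ 0.0007  0.0032 -0.0001]
shift [ 0.053 -0.006 -0.334] turn [ 0.0007  0.0032 -0.0001]
```

Tracking well. Continuing along the arc.

```bash
python3 -m jog '[0.055,-0.005,-0.16,0,0,0,10,0.005,0,-0.17,0,0,0,10,0,0,0,0,0,0,10]'
python3 - <<'E'
from h import *
o=st(); d=o['eef_pos']-[.373,.1973,.066]; print(np.linalg.norm(d[[0,2]]),np.degrees(np.arctan2(-d[0],-d[2])))
for b in(100,120,140,160): togo((.373-.046*np.sin(np.radians(b)),.1973,.066-.046*np.cos(np.radians(b))),(180,0,179.2))
E
```

```text
time: 7.45
eef_pos: [0.3261, 0.1981, 0.0743]
orientation: [179.8, 0.5, 179.2]
contact_force: [1.1, -1.2, -1.4]
width: 0.0253
7.45 pos [0.3261 0.1981 0.0743] rpy [179.8   0.5 179.2] F [ 1.1 -1.2 -1.4] w 25.3 q [ 13.  26. -57. 131.  37.  39.  19.]
0.04764113514667495 100.0240272706311
shift [-0.016 -0.007  0.003] turn [0.0012 0.003  0.0002]
shift [-0.072 -0.006 -0.146] turn [0.0012 0.003  0.0002]
shift [-0.176 -0.004 -0.268] turn [0.0012 0.003  0.0002]
shift [-0.315 -0.002 -0.346] turn [0.0012 0.003  0.0002]
```

```bash
python3 -m jog '[-0.07,-0.005,-0.15,0,0,0,10,-0.11,0,-0.12,0,0,0,10,-0.14,0,-0.08,0,0,0,10,-0.1,0,0,0,0,0,10]'
python3 - <<'E'
from h import *
o=st(); d=o['eef_pos']-[.373,.1973,.066]; print(np.linalg.norm(d[[0,2]]),np.degrees(np.arctan2(-d[0],-d[2]))%360)
for b in(180,200,220,240): togo((.373-.046*np.sin(np.radians(b)),.1973,.066-.046*np.cos(np.radians(b))),(180,0,179.2))
E
```

```text
time: 7.95
eef_pos: [0.3663, 0.1974, 0.1087]
orientation: [179.7, 0.3, 179.3]
contact_force: [-3.0, -1.8, 8.2]
width: 0.026
7.95 pos [0.3663 0.1974 0.1087] rpy [179.7   0.3 179.3] F [-3.  -1.8  8.2] w 26.0 q [ 18.  26. -60. 126.  33.  45.  26.]
0.0432290468321985 171.11141078206276
shift [-0.067  0.    -0.033] turn [0.0014 0.0015 0.0007]
shift [-0.224  0.002 -0.004] turn [0.0014 0.0015 0.0007]
shift [-0.362  0.003  0.076] turn [0.0014 0.0015 0.0007]
shift [-0.464  0.004  0.199] turn [0.0014 0.0015 0.0007]
```

```bash
python3 -m jog '[-0.15,0,-0.03,0,0,0,10,-0.15,0,0.04,0,0,0,10,-0.11,0,0.1,0,0,0,10,-0.05,0,0.06,0,0,0,10,0,0,0,0,0,0,10]'
python3 - <<'E'
from h import *
o=st(); d=o['eef_pos']-[.373,.1973,.066]; print(np.linalg.norm(d[[0,2]]),np.degrees(np.arctan2(-d[0],-d[2]))%360)
crop("scene","s6",230,200,130,110,5)
E
```

```text
time: 8.57
eef_pos: [0.416, 0.1964, 0.0885]
orientation: [179.7, 0.1, 179.2]
contact_force: [0.8, -0.9, 0.9]
width: 0.0257
8.57 pos [0.416  0.1964 0.0885] rpy [1.797e+02 1.000e-01 1.792e+02] F [ 0.8 -0.9  0.9] w 25.7 q [ 16.  32. -55. 121.  37.  46.  27.]
0.048497089888024376 242.38139872426748
```

View pics/s6.png

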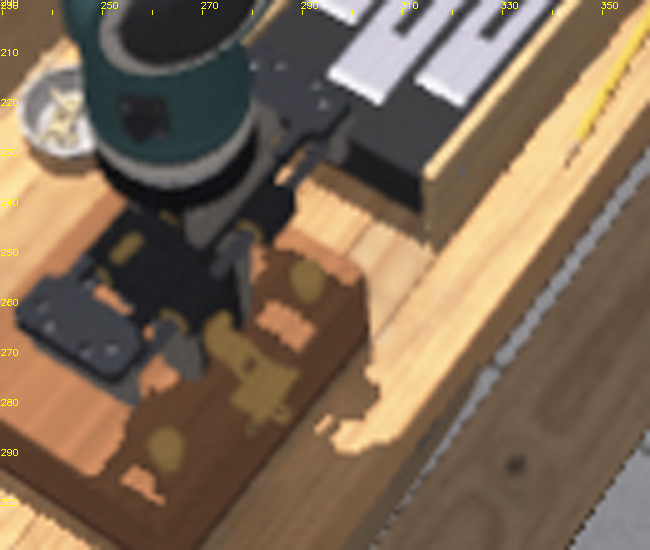

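```bash
python3 -m jog '[0,0,0,0,0,0,45,0,0,0,0,0,0,45,0,0,-0.2,0,0,0,45,0,0,-0.4,0,0,0,45,0,-0.3,0,0,0,0,45,0,-0.3,0,0,0,0,45,0,0,0,0,0,0,45]'
python3 - <<'E'
from h import *
o=st(); togo((.396,.138,.079),(180,0,179.2))
crop("scene","s7",230,200,130,110,5); crop("top","t7",195,175,190,75,4.2)
E
```

```text
time: 9.5
eef_pos: [0.4152, 0.1376, 0.1523]
orientation: [179.6, 0.5, 179.5]
contact_force: [-0.7, 0.5, 0.5]
width: 0.0453
9.5 pos [0.4152 0.1376 0.1523] rpy [179.6   0.5 179.5] F [-0.7  0.5  0.5] w 45.3 q [ 31.  24. -63. 121.  28.  50.  41.]
shift [ 0.198 -0.003  0.731] turn [0.0024 0.0027 0.0016]
```

View pics/s7.png

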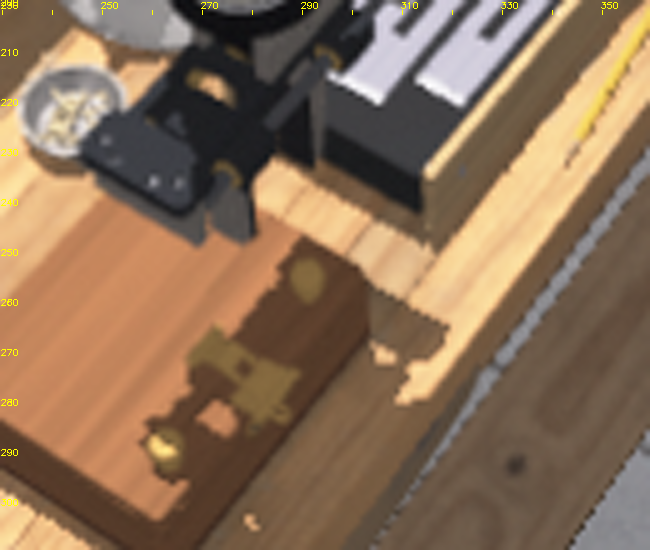

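View pics/t7.png

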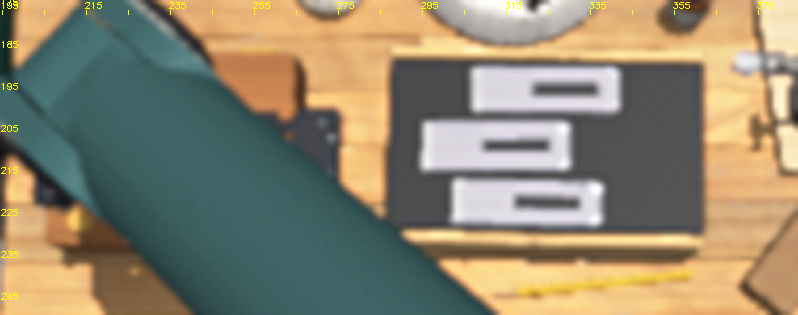

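```bash
python3 -m jog '[0.2,0,0.1,0,0,0,45,0.05,0,0.3,0,0,0,45,0.02,0,0.2,0,0,0,45,0,0,0.1,0,0,0,45,0,0,0,0,0,0,45]'
python3 - <<'E'
from h import *
o=st(); togo((.396,.138,.079),(180,0,179.2))
E
```

```text
time: 10.22
eef_pos: [0.3888, 0.1477, 0.0816]
orientation: [179.2, 0.7, -179.9]
contact_force: [0.1, -0.5, 0.4]
width: 0.045
10.22 pos [0.3888 0.1477 0.0816] rpy [ 179.2    0.7 -179.9] F [ 0.1 -0.5  0.4] w 45.0 q [ 23.  28. -56. 127.  36.  41.  31.]
shift [-0.072 -0.098  0.026] turn [0.0045 0.0039 0.0052]
```

```bash
python3 -m jog '[-0.08,-0.1,0.02,0.004,0.003,0.005,45,0,0,0,0,0,0,45,0,0,0,0,0,0,10,0,0,0,0,0,0,10,0,0,0,0,0,0,10,0,0,0,0,0,0,10]' 20
python3 - <<'E'
from h import *
o=st(); togo((.396,.138,.079),(180,0,179.2))
E
```

```text
time: 10.98
eef_pos: [0.3991, 0.1365, 0.081]
orientation: [-180.0, 0.3, 179.1]
contact_force: [0.8, 1.1, -2.0]
width: 0.0171
10.97 pos [0.3991 0.1365 0.081 ] rpy [-180.     0.3  179.1] F [ 0.8  1.1 -2. ] w 17.1 q [ 23.  29. -55. 126.  37.  42.  32.]
shift [0.032 0.014 0.02 ] turn [-0.0001  0.0017 -0.0005]
```

```bash
cat >> h.py <<'E'
def lidarc(ref,ths,rpy=(180,0,179.2)):
    "ref: TCP when shut"
    k=lambda t:np.array([-.1344*np.cos(np.radians(10.93+t)),0,.1344*np.sin(np.radians(10.93+t))])
    o=env.get_obs(); p=np.array(ref)-k(0)
    d=o['eef_pos']-p; print("theta now",np.degrees(np.arctan2(d[2],-d[0]))-10.93,"r",np.hypot(d[0],d[2]))
    for t in ths: print(t,end=' '); togo(p+k(t),rpy)
E
python3 -c "
from h import *
lidarc((.3991,.1365,.081),range(10,80,10))"
```

```text
theta now 0.01692044852636876 r 0.1343838582980842
10 shift [-0.065  0.001 -0.225] turn [-0.0001  0.0017 -0.0005]
20 shift [-0.169  0.002 -0.435] turn [-0.0001  0.0017 -0.0005]
30 shift [-0.307  0.004 -0.624] turn [-0.0001  0.0017 -0.0005]
40 shift [-0.476  0.007 -0.786] turn [-0.0001  0.0017 -0.0005]
50 shift [-0.671  0.01  -0.916] turn [-0.0001  0.0017 -0.0005]
60 shift [-0.885  0.013 -1.01 ] turn [-0.0001  0.0017 -0.0005]
70 shift [-1.113  0.016 -1.066] turn [-0.0001  0.0017 -0.0005]
```

```bash
python3 -m jog '[-0.02,0,-0.11,0,0,0,10,-0.04,0,-0.11,0,0,0,10,-0.05,0,-0.11,0,0,0,10,0,0,0,0,0,0,10]'; python3 -c "
from h import *
st();lidarc((.3991,.1365,.081),range(20,80,10))"
```

```text
time: 11.48
eef_pos: [0.4111, 0.1363, 0.1166]
orientation: [180.0, 0.3, 179.1]
contact_force: [1.0, 0.1, -0.7]
width: 0.0171
11.47 pos [0.4111 0.1363 0.1166] rpy [180.    0.3 179.1] F [ 1.   0.1 -0.7] w 17.1 q [ 27.  27. -59. 123.  32.  47.  37.]
theta now 16.060506566892286 r 0.1345985719969471
20 shift [-0.047  0.003 -0.08 ] turn [ 0.      0.0019 -0.0006]
30 shift [-0.186  0.005 -0.269] turn [ 0.      0.0019 -0.0006]
40 shift [-0.355  0.007 -0.43 ] turn [ 0.      0.0019 -0.0006]
50 shift [-0.55   0.011 -0.561] turn [ 0.      0.0019 -0.0006]
60 shift [-0.764  0.014 -0.655] turn [ 0.      0.0019 -0.0006]
70 shift [-0.992  0.018 -0.71 ] turn [ 0.      0.0019 -0.0006]
```

```bash
python3 -m jog '[-0.05,0,-0.09,0,0,0,10,-0.07,0,-0.1,0,0,0,10,-0.07,0,-0.1,0,0,0,10,-0.09,0,-0.09,0,0,0,10,-0.1,0,-0.08,0,0,0,10,0,0,0,0,0,0,10]'; python3 -c "
from h import *
st();lidarc((.3991,.1365,.081),range(30,80,10))"
```

```text
time: 12.22
eef_pos: [0.4516, 0.1355, 0.1657]
orientation: [179.9, 0.3, 179.1]
contact_force: [3.1, -1.3, -2.9]
width: 0.017
12.22 pos [0.4516 0.1355 0.1657] rpy [179.9   0.3 179.1] F [ 3.1 -1.3 -2.9] w 17.0 q [ 30.  26. -62. 116.  29.  54.  42.]
theta now 43.25424434095427 r 0.13581711421277382
30 shift [0.222 0.006 0.22 ] turn [ 0.0004  0.0019 -0.0006]
40 shift [0.053 0.009 0.058] turn [ 0.0004  0.0019 -0.0006]
50 shift [-0.142  0.012 -0.073] turn [ 0.0004  0.0019 -0.0006]
60 shift [-0.356  0.016 -0.167] turn [ 0.0004  0.0019 -0.0006]
70 shift [-0.584  0.019 -0.222] turn [ 0.0004  0.0019 -0.0006]
```

```bash
python3 -m jog '[-0.14,0,-0.07,0,0,0,10,-0.13,0,-0.06,0,0,0,10,-0.13,0,-0.04,0,0,0,10,-0.13,0,-0.04,0,0,0,10,-0.06,0,-0.02,0,0,0,10,0,0,0,0,0,0,10]'; python3 -c "
from h import *
st();lidarc((.3991,.1365,.081),range(60,80,5)); crop('scene','s8',200,150,160,160,4)"
```

```text
time: 12.98
eef_pos: [0.5081, 0.1344, 0.1887]
orientation: [-179.8, -0.4, 179.2]
contact_force: [-0.7, -0.7, 0.4]
width: 0.0171
12.97 pos [0.5081 0.1344 0.1887] rpy [-179.8   -0.4  179.2] F [-0.7 -0.7  0.4] w 17.1 q [ 28.  30. -60. 108.  30.  60.  45.]
theta now 69.27146071888313 r 0.13517203062742977
60 shift [0.209 0.018 0.063] turn [-0.0011 -0.0022 -0.    ]
65 shift [0.097 0.02  0.029] turn [-0.0011 -0.0022 -0.    ]
70 shift [-0.018  0.021  0.005] turn [-0.0011 -0.0022 -0.    ]
75 shift [-0.134  0.023 -0.01 ] turn [-0.0011 -0.0022 -0.    ]
```

View pics/s8.png

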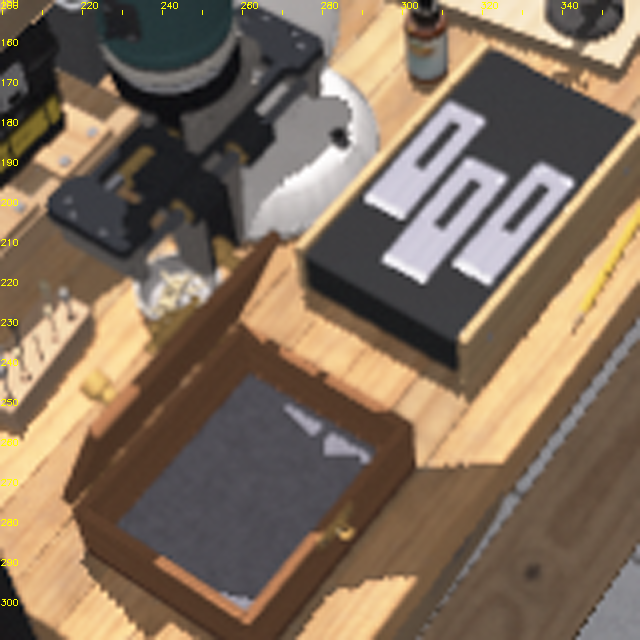

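```bash
python3 -m jog '[-0.06,0,0.0,0,0,0,10,0,0,0,0,0,0,45,0,0,0,0,0,0,45,0,0,-0.15,0,0,0,45,0,0,-0.4,0,0,0,45,0,0,-0.4,0,0,0,45,0,0,0,0,0,0,45]'; python3 -c "
from h import *
st(); crop('scene','s9',200,130,180,180,3.3);crop('top','t9',195,120,210,130,3.8); togo((.459,-.05,.25),(180,0,90))"
```

```text
time: 13.9
eef_pos: [0.5164, 0.1368, 0.2915]
orientation: [-179.9, 0.0, 179.3]
contact_force: [0.1, 0.1, -0.9]
width: 0.0448
13.9 pos [0.5164 0.1368 0.2915] rpy [-179.9    0.   179.3] F [ 0.1  0.1 -0.9] w 44.8 q [ 32.  24. -65. 100.  23.  71.  51.]
shift [ 0.537 -1.861  0.392] turn [-1.700e-03 -3.000e-04  4.963e-01]
```

View pics/s9.png

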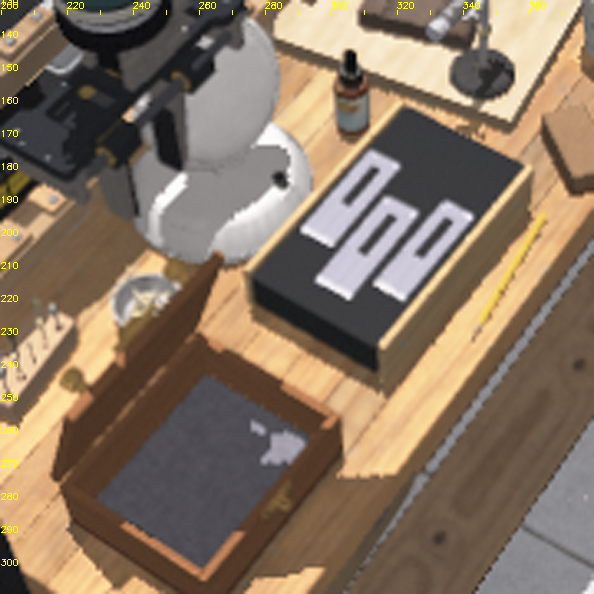

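View pics/t9.png

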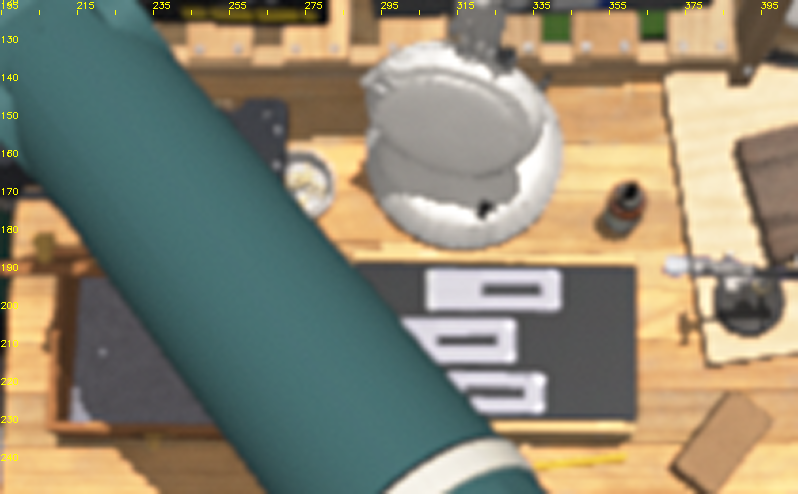

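```bash
python3 -c "
from h import *
print(ray('top',[(312,165),(290,152)],.1),ray('top',[(312,166),(312,150)],.17),ray('top',[(312,139)],.23))
print(ray('top',[(371.5,190),(395,190)],.16))"
```

```text
[[ 0.59171764 -0.04556332  0.1       ]
 [ 0.63455078  0.02370133  0.1       ]] [[ 0.56850354 -0.04748593  0.17      ]
 [ 0.61765197 -0.04746544  0.17      ]] [[ 0.63033081 -0.04909854  0.23      ]]
[[ 0.49761275 -0.22145892  0.16      ]
 [ 0.49727135 -0.29030864  0.16      ]]
```

```bash
python3 -m jog '[0.3,-0.45,0,0,0,0,10,0.25,-0.5,0,0,0,0,0,0,-0.5,0,0,0,0,0,0,-0.4,0,0,0,0,0,0,0,0,0,0,0.05,0,0,0,0,0,0,0.055,0,0,0,0,0,0,0.055,0,0,0,0,0,0,0.055,0,0,0,0,0,0,0.055,0,0,0,0,0,0,0.055,0,0,0,0,0,0,0.055,0,0,0,0,0,0,0.055,0]'; python3 -c "
from h import *
st(); togo((.459,-.045,.12),(180,0,89))"
```

```text
time: 15.5
eef_pos: [0.4471, -0.0547, 0.2768]
orientation: [-178.5, -0.5, 98.6]
contact_force: [0.1, 0.2, -0.1]
width: 0.0003
15.5 pos [ 0.4471 -0.0547  0.2768] rpy [-178.5   -0.5   98.6] F [ 0.1  0.2 -0.1] w 0.3 q [ 52.  10. -54. 111.   9.  65.   3.]
shift [0.065 0.173 1.565] turn [-0.0084 -0.0018  0.0533]
```

```bash
python3 -m jog '[0.06,0.17,0.3,-0.008,0,0.05,0,0,0,0.4,0,0,0,0,0,0,0.4,0,0,0,0,0,0,0.2,0,0,0,0,0,0,0,0,0,0,0]'; python3 -c "
from h import *
st(); togo((.459,-.045,.065),(180,0,89));crop('scene','s10',255,150,130,110,5);crop('top','t10',285,175,90,65,8)"
```

```text
time: 16.12
eef_pos: [0.4588, -0.0455, 0.1388]
orientation: [-179.5, -0.4, 89.2]
contact_force: [-0.1, 0.3, 0.0]
width: 0.0004
16.12 pos [ 0.4588 -0.0455  0.1388] rpy [-179.5   -0.4   89.2] F [-0.1  0.3  0. ] w 0.4 q [ 42.  23. -47. 119.  22.  48. -19.]
shift [0.    0.008 0.738] turn [-0.0026 -0.0021  0.0012]
```

View pics/s10.png

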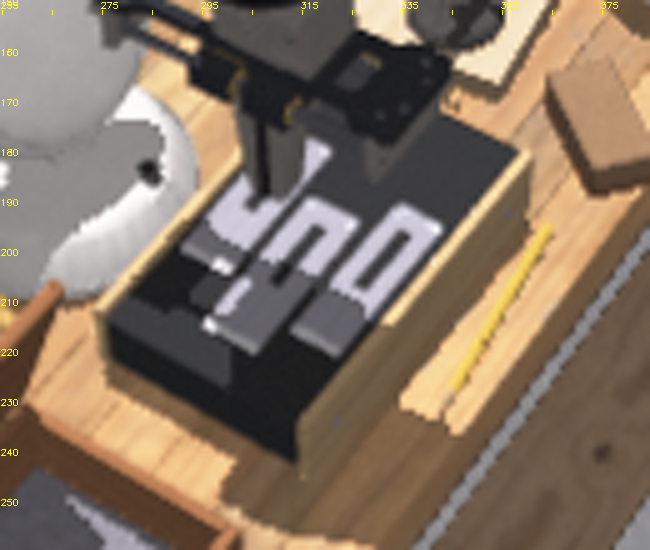

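View pics/t10.png

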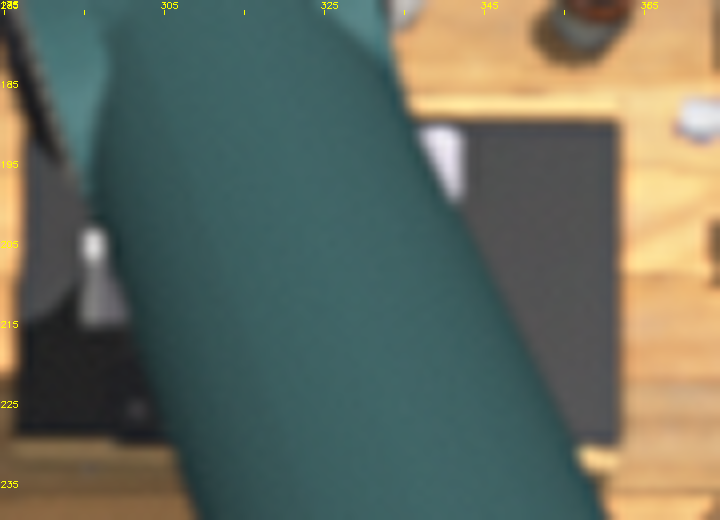

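```bash
python3 -m jog '[0,0,0.3,-0.003,-0.002,0.001,0,0,0,0.3,0,0,0,0,0,0,0.02,0,0,0,0,0,0,0,0,0,0,0]'; python3 -c "
from h import *
st(); togo((.459,-.045,.065),(180,0,89))"
```

```text
time: 16.73
eef_pos: [0.4647, -0.0465, 0.0821]
orientation: [179.2, 0.2, 88.9]
contact_force: [0.3, -0.1, 1.1]
width: 0.0004
16.73 pos [ 0.4647 -0.0465  0.0821] rpy [179.2   0.2  88.9] F [ 0.3 -0.1  1.1] w 0.4 q [ 37.  27. -42. 121.  29.  41. -26.]
shift [ 0.015 -0.06   0.171] turn [ 0.0046  0.001  -0.0005]
```

```bash
python3 -m jog '[0.01,-0.06,0.15,0.004,0.001,0,0,0,0,0.06,0,0,0,0,0,0,0.03,0,0,0,0,0,0,0.03,0,0,0,0]'; python3 -c "
from h import *
st(); togo((.459,-.045,.059),(180,0,89))"
```

```text
time: 17.23
eef_pos: [0.4604, -0.046, 0.0591]
orientation: [179.8, 0.3, 88.8]
contact_force: [-20.1, -0.2, 67.5]
width: 0.0008
17.23 pos [ 0.4604 -0.046   0.0591] rpy [179.8   0.3  88.8] F [-20.1  -0.2  67.5] w 0.8 q [ 35.  30. -40. 122.  31.  39. -28.]
shift [ 0.01  -0.014  0.001] turn [ 0.0012  0.0018 -0.0009]
```

```bash
python3 -m jog '[0,0,-0.02,0,0,0,0,0,0,0,0,0,0,0]'; python3 -c "
from h import *
st(); togo((.459,-.045,.059),(180,0,89))"
```

```text
time: 17.48
eef_pos: [0.4613, -0.0459, 0.0624]
orientation: [179.7, 0.4, 88.9]
contact_force: [-0.4, 0.6, -0.2]
width: 0.0006
17.48 pos [ 0.4613 -0.0459  0.0624] rpy [179.7   0.4  88.9] F [-0.4  0.6 -0.2] w 0.6 q [ 35.  29. -41. 122.  31.  39. -28.]
shift [ 0.008 -0.024  0.034] turn [ 0.0019  0.0021 -0.0006]
```

```bash
python3 -m jog '[0,-0.01,0.025,0,0,0,0,0,0,0.012,0,0,0,0,0,0,0.008,0,0,0,0]'; python3 -c "
from h import *
st()"
```

```text
time: 17.85
eef_pos: [0.4604, -0.046, 0.0594]
orientation: [179.7, 0.5, 88.9]
contact_force: [-4.6, 0.7, 18.6]
width: 0.0004
17.85 pos [ 0.4604 -0.046   0.0594] rpy [179.7   0.5  88.9] F [-4.6  0.7 18.6] w 0.4 q [ 35.  29. -40. 122.  31.  39. -28.]
```

Contact force is about 19 N. Now dragging along +y (tool +x).

```bash
python3 -m jog '[0.08,0,0.008,0,0,0,0,0.08,0,0.008,0,0,0,0,0.08,0,0.008,0,0,0,0]'; python3 -c "
from h import *
st();crop('scene','s11',255,150,130,110,5)"
```

```text
time: 18.23
eef_pos: [0.4645, -0.0267, 0.0594]
orientation: [179.4, 1.0, 88.6]
contact_force: [-1.0, -5.8, 14.1]
width: -0.0001
18.23 pos [ 0.4645 -0.0267  0.0594] rpy [179.4   1.   88.6] F [-1.  -5.8 14.1] w -0.1 q [ 32.  29. -40. 122.  32.  39. -32.]
```

View pics/s11.png

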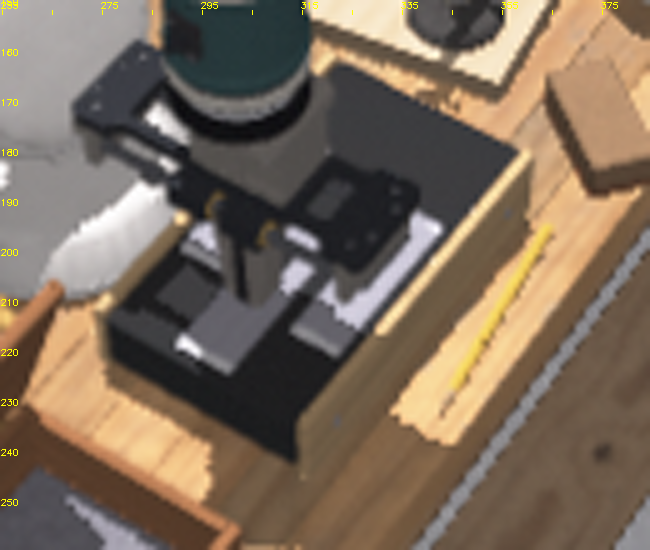

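```bash
python3 -m jog '[0.09,-0.025,0.008,0.002,0.003,-0.002,0,0.09,-0.025,0.009,0.002,0.003,-0.002,0,0.09,-0.015,0.009,0,0,0,0]'; python3 -c "
from h import *
st();togo((.459,.015,.059),(180,0,89));crop('scene','s12',255,150,130,110,5)"
```

```text
time: 18.65
eef_pos: [0.464, -0.0025, 0.0594]
orientation: [179.6, 0.3, 89.2]
contact_force: [0.6, -3.4, 11.8]
width: 0.0003
18.65 pos [ 0.464  -0.0025  0.0594] rpy [179.6   0.3  89.2] F [ 0.6 -3.4 11.8] w 0.3 q [ 30.  30. -41. 122.  32.  39. -33.]
shift [ 0.175 -0.052  0.003] turn [0.002  0.0015 0.0014]
```

View pics/s12.png

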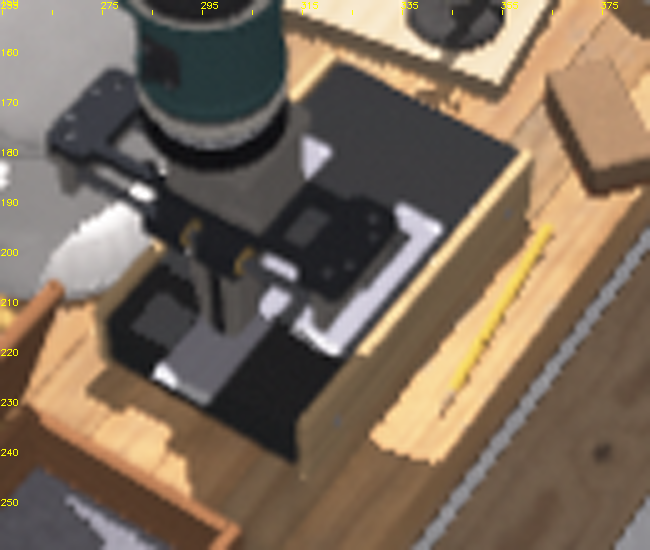

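```bash
python3 -c "
from h import *
print(ray('scene',[(296.1,229.9),(286.1,224.5)],.059),ray('scene',[(255+105/5-.5,150+310/5),(255+297/5-.5,150+460/5)],.06))"; python3 -m jog '[0.09,-0.04,0.009,0.002,0.001,0.001,0,0.09,-0.02,0.009,0,0,0,0,0.04,-0.01,0.005,0,0,0,0]'; python3 -c "
from h import *
st();togo((.459,.015,.059),(180,0,89));crop('scene','s13',255,150,130,110,5)"
```

```text
[[0.44139279 0.05165233 0.059     ]
 [0.47517108 0.05187047 0.059     ]] [[0.52504425 0.03364086 0.06      ]
 [0.37778869 0.05851874 0.06      ]]
time: 19.08
eef_pos: [0.462, 0.0178, 0.0594]
orientation: [179.5, 0.4, 89.0]
contact_force: [-0.6, -2.6, 8.1]
width: 0.0002
19.07 pos [0.462  0.0178 0.0594] rpy [179.5   0.4  89. ] F [-0.6 -2.6  8.1] w 0.2 q [ 27.  29. -41. 122.  32.  39. -36.]
shift [-0.029 -0.029  0.004] turn [ 0.0025  0.002  -0.0001]
```

View pics/s13.png

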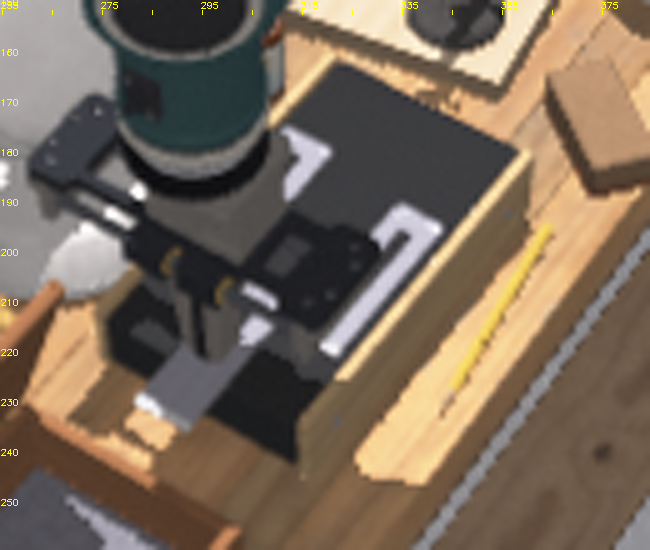

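```bash
python3 -m jog '[0,-0.02,-0.3,0.002,0.002,0,60,0.2,0,0,0,0,0,60,0.17,0,0,0,0,0,60,0,0,0,0,0,0,60,0,0,0,0,0,0,60]'; python3 -c "
from h import *
st();togo((.459,.056,.049),(180,0,89));crop('scene','s14',255,150,130,110,5)"
```

```text
time: 19.75
eef_pos: [0.4591, 0.0547, 0.088]
orientation: [-179.9, -0.0, 88.9]
contact_force: [0.3, -0.6, 0.4]
width: 0.0481
19.75 pos [0.4591 0.0547 0.088 ] rpy [-179.9   -0.    88.9] F [ 0.3 -0.6  0.4] w 48.1 q [ 26.  27. -44. 121.  28.  42. -37.]
shift [ 0.012 -0.001  0.39 ] turn [-0.0008 -0.0002 -0.0007]
```

View pics/s14.png

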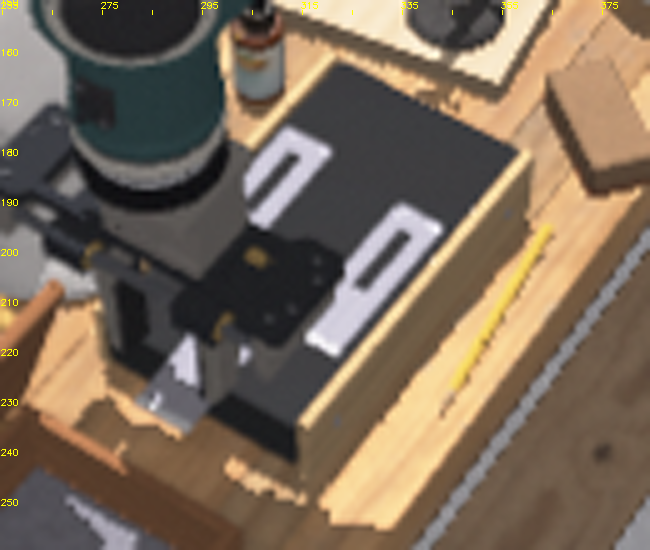

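```bash
python3 -m jog '[0.01,0,0.1,0,0,0,62,0,-0.02,0.15,0,0,0,62,0,-0.02,0.12,0,0,0,62,0,0,0,0,0,0,62]'; python3 -c "
from h import *
st();togo((.459,.056,.049),(180,0,89))"
```

```text
time: 20.3
eef_pos: [0.4538, 0.0542, 0.0473]
orientation: [-179.7, -0.0, 88.7]
contact_force: [-0.3, 0.5, -0.4]
width: 0.0618
20.3 pos [0.4538 0.0542 0.0473] rpy [-179.7   -0.    88.7] F [-0.3  0.5 -0.4] w 61.8 q [ 22.  31. -40. 123.  32.  38. -41.]
shift [ 0.019  0.052 -0.018] turn [-0.0016 -0.0001 -0.0015]
```

Now close at 35 N.

```bash
python3 -m jog '[0.01,0.05,0,0,0,0,62,0,0,0,0,0,0,20,0,0,0,0,0,0,20,0,0,0,0,0,0,20,0,0,0,0,0,0,20]' 35; python3 -c "
from h import *
st();togo((.459,.056,.049),(180,0,89))"
```

```text
time: 20.92
eef_pos: [0.46, 0.0555, 0.0479]
orientation: [-179.8, -0.0, 88.7]
contact_force: [-0.4, -0.4, -0.3]
width: 0.0352
20.93 pos [0.46   0.0555 0.0479] rpy [-179.8   -0.    88.7] F [-0.4 -0.4 -0.3] w 35.2 q [ 22.  31. -40. 122.  32.  38. -41.]
shift [ 0.005 -0.01  -0.011] turn [-0.001  -0.0002 -0.0014]
```

```bash
python3 -m jog '[0,0,-0.1,0,0,0,20,0,0,-0.3,0,0,0,20,0,0,-0.3,0,0,0,20,0,-0.2,-0.2,0,0,0,20,0,-0.25,0,0,0,0,20,0,0,0,0,0,0,20]'; python3 -c "
from h import *
st();togo((.4145,.056,.13),(180,0,179));crop('scene','s15',225,130,160,130,4)"
```

```text
time: 21.68
eef_pos: [0.4144, 0.0568, 0.1435]
orientation: [-179.9, 0.0, 88.8]
contact_force: [0.5, -0.4, -0.8]
width: 0.0345
21.68 pos [0.4144 0.0568 0.1435] rpy [-179.9    0.    88.8] F [ 0.5 -0.4 -0.8] w 34.5 q [ 33.  18. -51. 124.  19.  46. -31.]
shift [-0.008  0.002  0.135] turn [-5.000e-04 -5.000e-04 -5.011e-01]
```

View pics/s15.png

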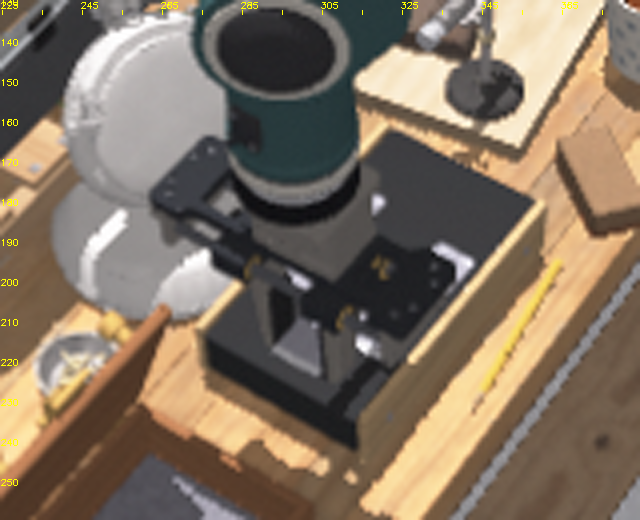

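```bash
python3 -m jog '[0,0,0,0,0,-0.05,20,0,0,0,0,0,-0.055,20,0,0,0,0,0,-0.055,20,0,0,0,0,0,-0.055,20,0,0,0,0,0,-0.055,20,0,0,0,0,0,-0.055,20,0,0,0,0,0,-0.055,20,0,0,0,0,0,-0.055,20,0,0,0,0,0,-0.055,20,0,0,0,0,0,-0.03,20,0,0,0,0,0,0,20]'; python3 -c "
from h import *
st();togo((.4145,.155,.13),(180,0,179));crop('scene','s16',225,130,160,130,4)"
```

```text
time: 23.1
eef_pos: [0.4277, 0.0575, 0.1456]
orientation: [179.4, 0.4, -175.0]
contact_force: [0.1, 0.4, -0.4]
width: 0.0348
23.1 pos [0.4277 0.0575 0.1456] rpy [ 179.4    0.4 -175. ] F [ 0.1  0.4 -0.4] w 34.8 q [ 48.  31. -72. 122.  36.  53.  50.]
shift [0.047 0.981 0.166] turn [0.0033 0.002  0.0335]
```

View pics/s16.png

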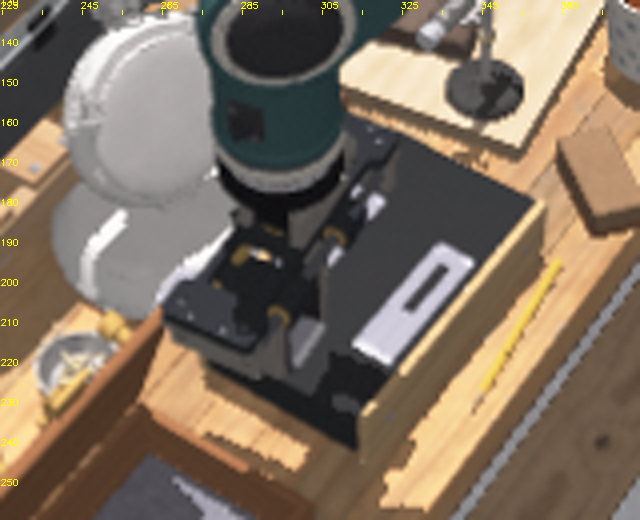

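```bash
python3 -m jog '[0.15,0,0.2,0.003,0.002,0.03,20,0.03,0,0.25,0,0,0,20,0,0,0.1,0,0,0,20,0,0,0,0,0,0,20]'; python3 -c "
from h import *
st();togo((.413,.155,.078),(180,0,179))"
```

```text
time: 23.65
eef_pos: [0.4121, 0.0566, 0.09]
orientation: [179.9, 0.1, 179.0]
contact_force: [-0.1, 1.5, 0.1]
width: 0.0344
23.65 pos [0.4121 0.0566 0.09  ] rpy [1.799e+02 1.000e-01 1.790e+02] F [-0.1  1.5  0.1] w 34.4 q [ 41.  32. -64. 126.  42.  47.  39.]
shift [0.009 0.984 0.121] turn [ 0.0004  0.0008 -0.0001]
```

```bash
python3 -m jog '[0,0.4,0,0,0,0,20,0,0.4,0.03,0,0,0,20,0,0.25,0.03,0,0,0,20,0,0,0,0,0,0,20]'; python3 -c "
from h import *
st();togo((.413,.159,.04),(180,0,179));crop('scene','s17',225,170,130,130,5)"
```

```text
time: 24.15
eef_pos: [0.418, 0.1649, 0.0869]
orientation: [179.8, 0.4, 178.6]
contact_force: [-0.6, -0.4, -1.5]
width: 0.0348
24.15 pos [0.418  0.1649 0.0869] rpy [179.8   0.4 178.6] F [-0.6 -0.4 -1.5] w 34.8 q [ 24.  34. -61. 122.  42.  48.  25.]
shift [ 0.052 -0.062  0.468] turn [ 0.0012  0.0023 -0.0021]
```

View pics/s17.png

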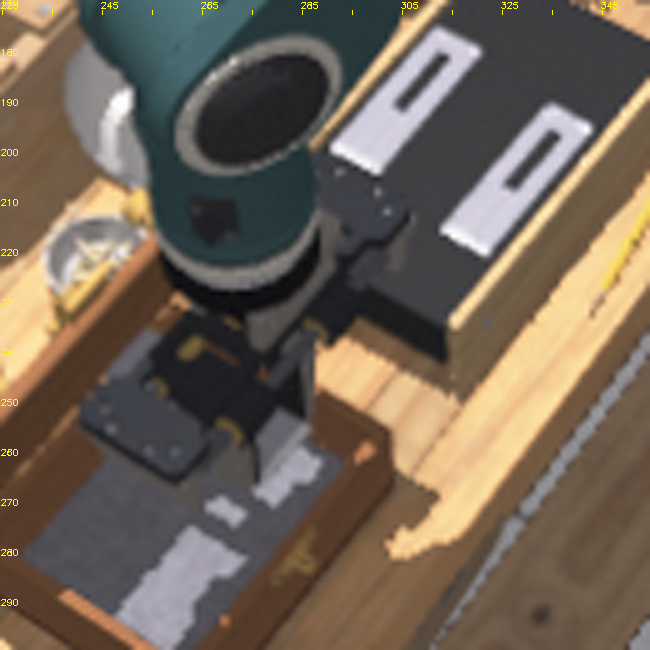

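```bash
python3 -m jog '[0.05,-0.06,0.15,0.001,0.002,-0.002,20,0.01,0,0.25,0,0,0,20,0,0,0.15,0,0,0,20,0,0,0,0,0,0,20]'; python3 -c "
from h import *
st();togo((.413,.159,.014),(180,0,179))"
```

```text
time: 24.7
eef_pos: [0.4114, 0.1508, 0.0282]
orientation: [-179.7, -0.1, 178.5]
contact_force: [-0.9, -0.2, 0.2]
width: 0.0348
24.7 pos [0.4114 0.1508 0.0282] rpy [-1.797e+02 -1.000e-01  1.785e+02] F [-0.9 -0.2  0.2] w 34.8 q [ 20.  39. -54. 125.  50.  42.  20.]
shift [-0.014  0.083  0.141] turn [-0.0016 -0.0005 -0.0029]
```

```bash
python3 -m jog '[-0.02,0.09,0.06,-0.001,0,-0.002,20,0,0,0.06,0,0,0,20,0,0,0.02,0,0,0,20,0,0,0,0,0,0,20]'; python3 -c "
from h import *
st();togo((.413,.159,.012),(180,0,179))"
```

```text
time: 25.2
eef_pos: [0.4144, 0.1593, 0.0138]
orientation: [-179.9, -0.0, 178.8]
contact_force: [0.7, -1.2, -0.8]
width: 0.0347
25.2 pos [0.4144 0.1593 0.0138] rpy [-179.9   -0.   178.8] F [ 0.7 -1.2 -0.8] w 34.7 q [ 18.  40. -53. 125.  52.  41.  18.]
shift [ 0.014 -0.003  0.018] turn [-0.0005 -0.0003 -0.0014]
```

Release, opening only to 42 mm, then raise.

```bash
python3 -m jog '[0,0,0.02,0,0,0,20,0,0,0,0,0,0,42,0,0,0,0,0,0,42,0,0,0,0,0,0,42,0,0,-0.2,0,0,0,42,0,0,-0.4,0,0,0,42,0,0,-0.5,0,0,0,42,0,0,-0.4,0,0,0,42,0,0,0,0,0,0,42]'; python3 -c "
from h import *
st();crop('scene','s18',225,150,150,150,4.2);crop('top','t18',195,175,190,75,4.2)"
```

```text
time: 26.32
eef_pos: [0.4144, 0.16, 0.1664]
orientation: [-179.9, -0.0, 178.8]
contact_force: [0.4, -0.0, -0.1]
width: 0.042
26.32 pos [0.4144 0.16   0.1664] rpy [-179.9   -0.   178.8] F [ 0.4 -0.  -0.1] w 42.0 q [ 33.  28. -71. 119.  33.  56.  33.]
```

View pics/s18.png

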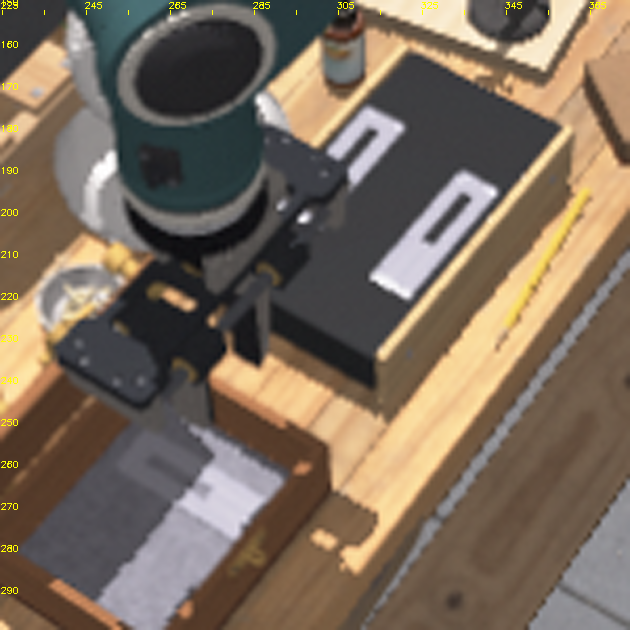

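View pics/t18.png

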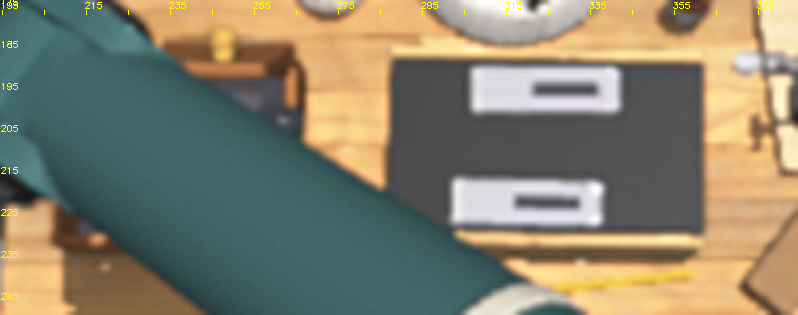

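```bash
python3 -m jog '[0,-0.4,0,0,0,0,10,0,-0.5,0,0,0,0,0,0,-0.5,0,0,0,0.02,0,0,-0.5,0,0,0,0.05,0,0,-0.2,0,0,0,0.055,0,0,0,0,0,0,0.055,0,0,0,0,0,0,0.055,0,0,0,0,0,0,0.055,0,0,0,0,0,0,0.055,0,0,0,0,0,0,0.055,0,0,0,0,0,0,0.055,0,0,0,0,0,0,0.03,0]'; python3 -c "
from h import *
st(); togo((.42,-.070,.12),(180,0,89))"
```

```text
time: 27.92
eef_pos: [0.3882, -0.0569, 0.1489]
orientation: [-178.0, -0.5, 88.7]
contact_force: [-0.4, 0.6, -0.0]
width: 0.0005
27.93 pos [ 0.3882 -0.0569  0.1489] rpy [-178.    -0.5   88.7] F [-0.4  0.6 -0. ] w 0.5 q [ 52.  16. -54. 125.  17.  48. -14.]
shift [-0.126  0.33   0.276] turn [-0.011  -0.0026 -0.0016]
```

```bash
python3 -m jog '[-0.13,0.32,0.1,-0.011,-0.002,-0.001,0,0,0,0.3,0,0,0,0,0,0,0.2,0,0,0,0,0,0,0,0,0,0,0]'; python3 -c "
from h import *
st(); togo((.42,-.070,.064),(180,0,89))"
```

```text
time: 28.42
eef_pos: [0.4162, -0.0705, 0.081]
orientation: [-179.5, -0.2, 88.9]
contact_force: [-0.3, -0.5, -0.5]
width: 0.0007
28.43 pos [ 0.4162 -0.0705  0.081 ] rpy [-179.5   -0.2   88.9] F [-0.3 -0.5 -0.5] w 0.7 q [ 45.  26. -46. 126.  29.  40. -22.]
shift [0.005 0.04  0.17 ] turn [-0.0028 -0.0008 -0.0004]
```

```bash
python3 -m jog '[0,0.02,0.13,-0.002,-0.001,0,0,0,0,0.03,0,0,0,0,0,0,0,0,0,0,0]'; python3 -c "
from h import *
st(); togo((.42,-.070,.0595),(180,0,89)); crop('scene','s19',265,150,120,110,5)"
```

```text
time: 28.8
eef_pos: [0.4174, -0.07, 0.0646]
orientation: [-179.8, 0.0, 89.0]
contact_force: [1.0, 0.3, 0.3]
width: 0.0006
28.8 pos [ 0.4174 -0.07    0.0646] rpy [-179.8    0.    89. ] F [1.  0.3 0.3] w 0.6 q [ 43.  27. -44. 126.  31.  38. -25.]
shift [0.001 0.026 0.051] turn [-0.0014  0.0001 -0.0001]
```

View pics/s19.png

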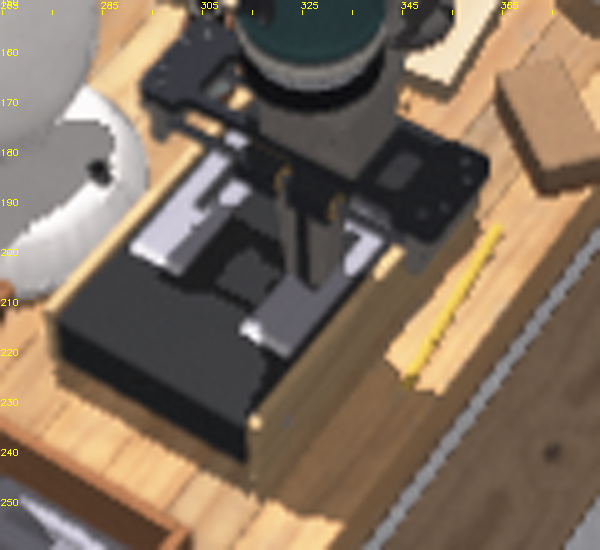

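Over iron c. Touch down, then drag.

```bash
python3 -m jog '[0,0.02,0.04,-0.001,0,0,0,0,0,0.012,0,0,0,0,0,0,0.009,0,0,0,0]'; python3 -c "
from h import *
st()"
```

```text
time: 29.22
eef_pos: [0.4203, -0.0705, 0.0594]
orientation: [179.9, 0.1, 88.9]
contact_force: [-3.6, -0.4, 14.0]
width: 0.0003
29.23 pos [ 0.4203 -0.0705  0.0594] rpy [1.799e+02 1.000e-01 8.890e+01] F [-3.6 -0.4 14. ] w 0.3 q [ 42.  28. -44. 126.  32.  37. -26.]
```

```bash
python3 -m jog '[0.08,-0.015,0.01,0,0,0,0,0.09,-0.02,0.01,0.001,0.001,0,0,0.09,-0.02,0.01,0.001,0.001,0,0,0.09,-0.02,0.01,0,0,0,0]'; python3 -c "
from h import *
st(); togo((.42,.016,.0594),(180,0,89)); crop('scene','s20',265,150,120,110,5)"
```

```text
time: 29.72
eef_pos: [0.4198, -0.0399, 0.0594]
orientation: [179.7, 0.2, 88.7]
contact_force: [-0.2, -3.0, 8.8]
width: 0.0002
29.73 pos [ 0.4198 -0.0399  0.0594] rpy [179.7   0.2  88.7] F [-0.2 -3.   8.8] w 0.2 q [ 38.  27. -44. 127.  32.  37. -30.]
shift [ 0.559 -0.01  -0.002] turn [ 0.0017  0.0013 -0.0014]
```

View pics/s20.png

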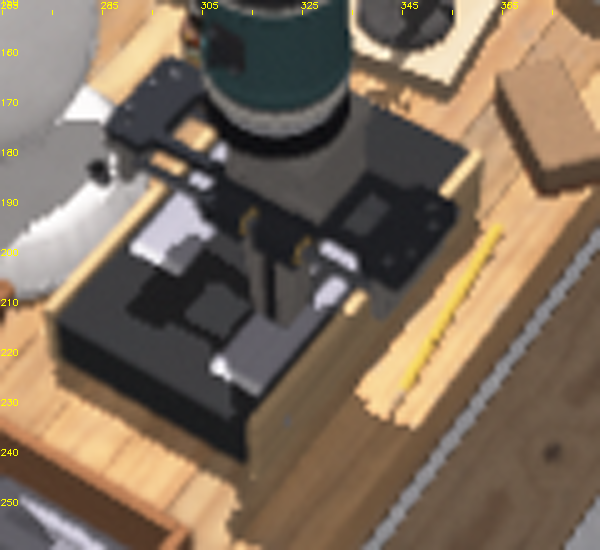

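```bash
python3 -m jog '[0.09,-0.015,0.012,0.001,0.001,-0.001,0,0.09,-0.015,0.012,0.001,0,0,0,0.09,-0.015,0.012,0,0,0,0,0.09,-0.015,0.012,0,0,0,0]'; python3 -c "
from h import *
st(); togo((.42,.016,.0594),(180,0,89))"
```

```text
time: 30.28
eef_pos: [0.4216, -0.0074, 0.0594]
orientation: [179.4, 0.6, 88.8]
contact_force: [-0.6, -4.5, 13.2]
width: 0.0003
30.27 pos [ 0.4216 -0.0074  0.0594] rpy [179.4   0.6  88.8] F [-0.6 -4.5 13.2] w 0.3 q [ 33.  27. -43. 127.  33.  36. -36.]
shift [ 0.234 -0.021 -0.003] turn [ 0.0035  0.0036 -0.001 ]
```

```bash
python3 -m jog '[0.09,-0.025,0.01,0.002,0.002,-0.001,0,0.09,-0.02,0.01,0.001,0.001,0,0,0.08,-0.015,0.008,0,0,0,0]'; python3 -c "
from h import *
st(); togo((.42,.016,.0594),(180,0,89)); crop('scene','s21',265,150,120,110,5)"
```

```text
time: 30.65
eef_pos: [0.4207, 0.0165, 0.0594]
orientation: [179.5, 0.4, 88.9]
contact_force: [0.1, -1.9, 6.6]
width: 0.0007
30.65 pos [0.4207 0.0165 0.0594] rpy [179.5   0.4  88.9] F [ 0.1 -1.9  6.6] w 0.7 q [ 30.  27. -44. 127.  33.  36. -38.]
shift [-0.005 -0.007  0.   ] turn [ 0.003   0.0025 -0.0005]
```

View pics/s21.png

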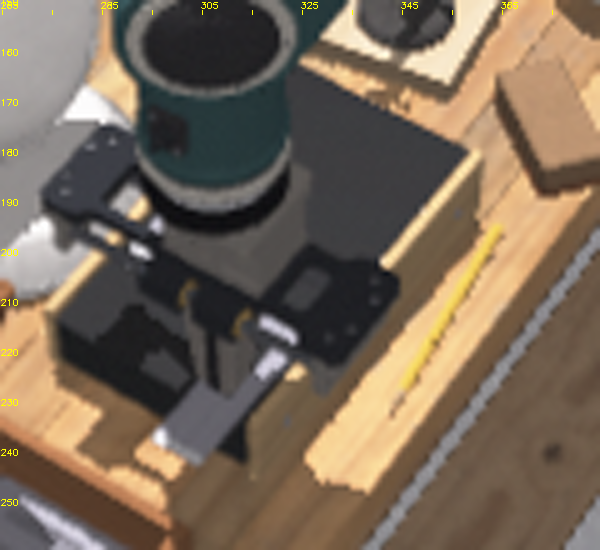

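```bash
python3 -c "
from h import *
print(ray('scene',[(295.7,236.5),(305.9,242.1)],.059))"; python3 -m jog '[0,0,-0.3,0.002,0.002,0,60,0.2,0,0,0,0,0,60,0.17,0,0,0,0,0,60,0,0,0,0,0,0,60,0,0,0,0,0,0,60,0,0,0,0,0,0,60]'; python3 -c "
from h import *
st();togo((.418,.056,.049),(180,0,89));crop('scene','s22',265,150,120,110,5)"
```

```text
[[0.42987454 0.07013112 0.059     ]
 [0.39622183 0.07002638 0.059     ]]
time: 31.45
eef_pos: [0.4213, 0.0541, 0.0906]
orientation: [179.8, 0.1, 88.9]
contact_force: [0.1, -0.2, -0.7]
width: 0.0583
31.45 pos [0.4213 0.0541 0.0906] rpy [1.798e+02 1.000e-01 8.890e+01] F [ 0.1 -0.2 -0.7] w 58.3 q [ 29.  25. -48. 126.  28.  41. -39.]
shift [ 0.019 -0.034  0.416] turn [ 0.0012  0.0004 -0.0008]
```

View pics/s22.png

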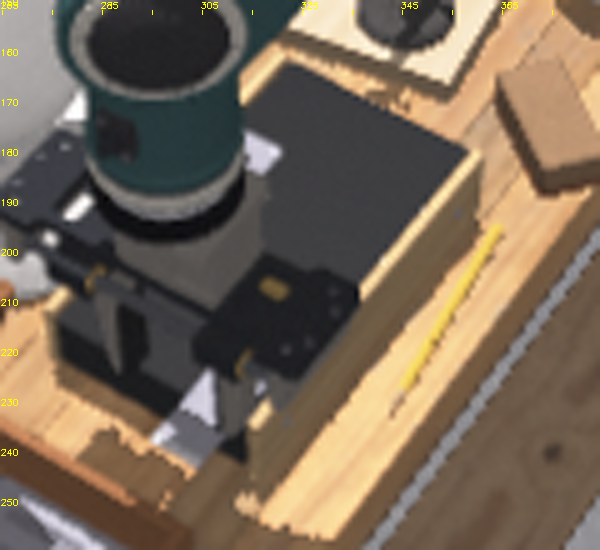

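```bash
python3 -m jog '[0.01,-0.05,0.1,0,0,0,62,0,-0.01,0.17,0,0,0,62,0,0,0.12,0,0,0,62,0,0,0,0,0,0,62]'; python3 -c "
from h import *
st();togo((.414,.056,.049),(180,0,89))"
```

```text
time: 32.0
eef_pos: [0.4139, 0.054, 0.0488]
orientation: [179.9, 0.1, 88.7]
contact_force: [-0.6, 0.3, 0.2]
width: 0.0617
32.0 pos [0.4139 0.054  0.0488] rpy [1.799e+02 1.000e-01 8.870e+01] F [-0.6  0.3  0.2] w 61.7 q [ 25.  28. -43. 128.  34.  35. -45.]
shift [ 0.02   0.001 -0.002] turn [ 0.0006  0.0006 -0.0014]
```

```bash
python3 -m jog '[0.01,0,0,0,0,0,20,0,0,0,0,0,0,20,0,0,0,0,0,0,20,0,0,0,0,0,0,20]' 35; python3 -c "
from h import *
st()"; python3 -m jog '[0,0,-0.1,0,0,0,20,0,0,-0.3,0,0,0,20,0,0,-0.3,0,0,0,20,0,0,-0.2,0,0,0,20,0,0,0,0,0,0,20]'; python3 -c "
from h import *
st();togo((.4145,.056,.13),(180,0,179));crop('scene','s23',225,130,160,130,4)"
```

```text
time: 32.5
eef_pos: [0.4146, 0.0554, 0.0496]
orientation: [179.8, 0.1, 88.8]
contact_force: [0.2, 0.3, -0.6]
width: 0.0307
32.5 pos [0.4146 0.0554 0.0496] rpy [1.798e+02 1.000e-01 8.880e+01] F [ 0.2  0.3 -0.6] w 30.7 q [ 25.  28. -43. 128.  34.  36. -45.]
time: 33.12
eef_pos: [0.4138, 0.0558, 0.1439]
orientation: [179.8, 0.1, 88.8]
contact_force: [-0.0, -1.0, -1.3]
width: 0.0309
33.12 pos [0.4138 0.0558 0.1439] rpy [1.798e+02 1.000e-01 8.880e+01] F [-0.  -1.  -1.3] w 30.9 q [ 35.  18. -53. 124.  21.  46. -33.]
shift [0.002 0.007 0.139] turn [ 3.000e-04  1.300e-03 -5.011e-01]
```

View pics/s23.png

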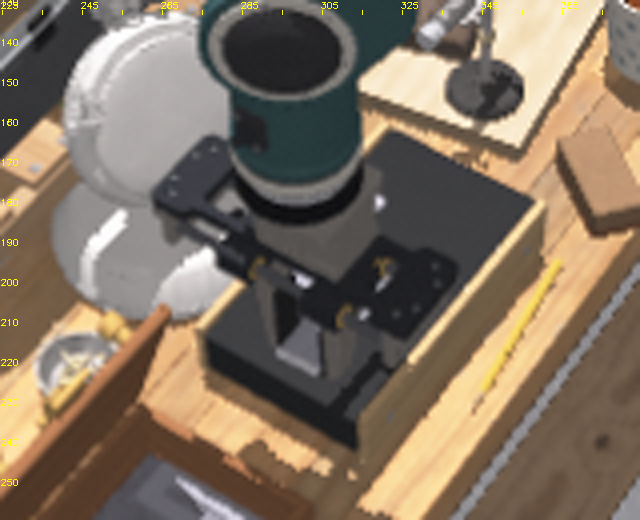

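```bash
python3 -c "
from h import *
im=capture('top');cv2.imwrite('pics/t23.png',cv2.resize(im[50:260,20:230,::-1],None,fx=2.8,fy=2.8)); cv2.imwrite('pics/s23b.png',cv2.resize(capture('scene')[90:400,0:300,::-1],None,fx=1.9,fy=1.9))"
```

```text
(no output)
```

View pics/t23.png

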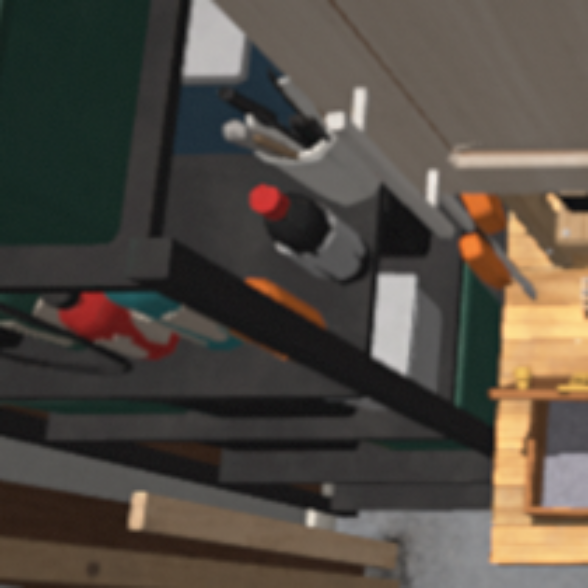

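View pics/s23b.png

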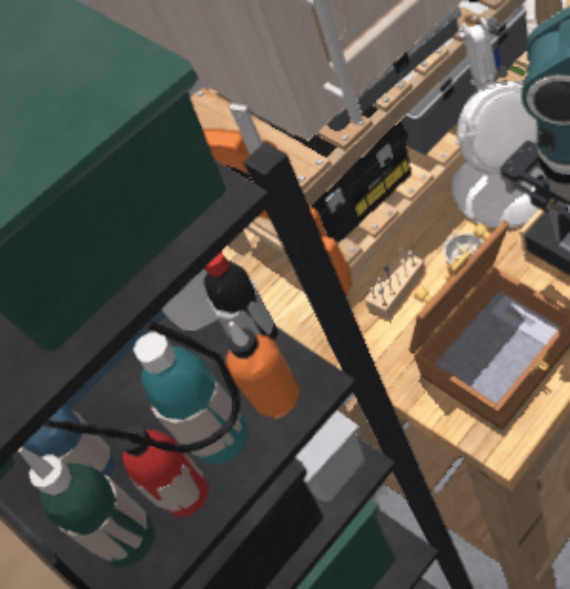

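```bash
python3 -c "
from h import *
from scipy.optimize import least_squares
tops=[(20+170/2.8,50+255/2.8)];
# post pixel points: top cam two pts, scene two pts
T=np.array([(20+185/2.8,50+250/2.8),(20+480/2.8,50+430/2.8)]);S=np.array([(275/1.9,90+165/1.9),(350/1.9,90+345/1.9),(440/1.9,90+540/1.9)])
def f(p):
    x,y=p[:2]
    r=[(proj('top',[(x,y,z)])[0]-t) for t,z in zip(T,p[2:4])]+[(proj('scene',[(x,y,z)])[0]-s) for s,z in zip(S,p[4:7])]
    return np.ravel(r)
r=least_squares(f,[.4,.45,.5,.1,.5,.2,0]);print(r.x,r.cost)"
```

```text
[ 0.50597286  0.37517273  0.57909513 -0.05468353  0.56897436  0.24488305
 -0.44667924] 4.408608930464328
```

```bash
python3 -m jog '[0,0,0,0,0,-0.05,20,0,0,0,0,0,-0.055,20,0,0,0,0,0,-0.055,20,0,0,0,0,0,-0.055,20,0,0,0,0,0,-0.055,20,0,0,0,0,0,-0.055,20,0,0,0,0,0,-0.055,20,0,0,0,0,0,-0.055,20,0,0,0,0,0,-0.05,20,0,0,0,0,0,-0.0,20]'; python3 -c "
from h import *
st();togo((.413,.056,.09),(180,0,179))"
```

```text
time: 34.52
eef_pos: [0.4046, 0.0562, 0.1328]
orientation: [179.8, -1.2, 179.2]
contact_force: [0.4, 0.0, -1.3]
width: 0.0309
34.52 pos [0.4046 0.0562 0.1328] rpy [179.8  -1.2 179.2] F [ 0.4  0.  -1.3] w 30.9 q [ 48.  32. -74. 124.  38.  54.  41.]
shift [-0.093 -0.002  0.426] turn [ 0.001  -0.0067  0.001 ]
```

```bash
python3 -m jog '[-0.08,0,0.2,0,-0.006,0,20,0,0,0.22,0,0,0,20,0,0,0,0,0,0,20,0,0.4,0,0,0,0,20,0,0.5,0,0,0,0,20]'; python3 -c "
from h import *
st();togo((.413,.238,.08),(180,0,179))"
```

```text
time: 35.15
eef_pos: [0.4146, 0.1445, 0.0887]
orientation: [179.9, -0.3, 177.9]
contact_force: [1.4, 0.1, -1.0]
width: 0.0306
35.15 pos [0.4146 0.1445 0.0887] rpy [179.9  -0.3 177.9] F [ 1.4  0.1 -1. ] w 30.6 q [ 29.  36. -65. 123.  44.  49.  25.]
shift [0.049 0.933 0.089] turn [ 0.0006 -0.0018 -0.006 ]
```

```bash
python3 -m jog '[0.04,0.4,0.0,0,0,-0.006,20,0.03,0.4,0.04,0,0,0,20,0.02,0.1,0.02,0,0,0,20,0,0,0,0,0,0,20]'; python3 -c "
from h import *
st();togo((.413,.238,.04),(180,0,179));crop('scene','s24',205,150,150,150,4.2)"
```

```text
time: 35.65
eef_pos: [0.4079, 0.2415, 0.0856]
orientation: [179.7, -0.2, 179.0]
contact_force: [0.6, 0.0, -0.8]
width: 0.0305
35.65 pos [0.4079 0.2415 0.0856] rpy [179.7  -0.2 179. ] F [ 0.6  0.  -0.8] w 30.5 q [ 15.  38. -62. 119.  44.  51.  15.]
shift [-0.053 -0.036  0.456] turn [ 0.0016 -0.0011 -0.0003]
```

View pics/s24.png

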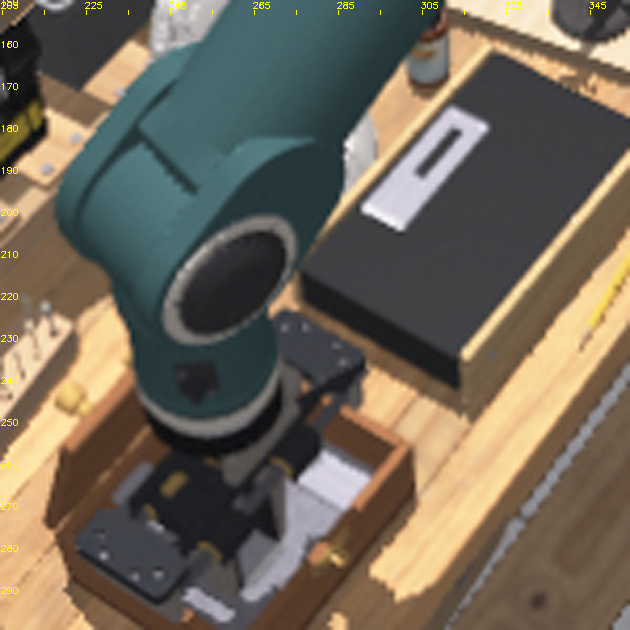

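```bash
python3 -m jog '[-0.05,-0.02,0.15,0.001,-0.001,0,20,0,0,0.25,0,0,0,20,0,0.02,0.15,0,0,0,20,0,0,0,0,0,0,20]'; python3 -c "
from h import *
st();togo((.413,.237,.014),(180,0,179))"
```

```text
time: 36.2
eef_pos: [0.4155, 0.2351, 0.027]
orientation: [-179.9, 0.0, 178.4]
contact_force: [-0.4, -0.7, -0.4]
width: 0.0304
36.2 pos [0.4155 0.2351 0.027 ] rpy [-179.9    0.   178.4] F [-0.4 -0.7 -0.4] w 30.4 q [ 10.  43. -56. 120.  51.  46.  11.]
shift [0.026 0.019 0.13 ] turn [-0.0008  0.0001 -0.0034]
```

```bash
python3 -m jog '[0.03,0.02,0.07,0,0,-0.003,20,0,0.01,0.06,0,0,0,20,0,0,0.01,0,0,0,20,0,0,0,0,0,0,20]'; python3 -c "
from h import *
st()";  python3 -m jog '[0,0,0,0,0,0,38,0,0,0,0,0,0,38,0,0,0,0,0,0,38,0,0,-0.2,0,0,0,38,0,0,-0.4,0,0,0,38,0,0,-0.5,0,0,0,38,0,-0.1,-0.4,0,0,0,38,0,-0.4,0,0,0,0,20,0,-0.5,0,0,0,0,0]'; python3 -c "
from h import *
st();crop('scene','s25',205,150,150,150,4.2);crop('top','t25',195,175,190,75,4.2)"
```

```text
time: 36.7
eef_pos: [0.4132, 0.2386, 0.013]
orientation: [-179.9, 0.1, 178.9]
contact_force: [-0.8, -0.2, -0.8]
width: 0.0309
36.7 pos [0.4132 0.2386 0.013 ] rpy [-1.799e+02  1.000e-01  1.789e+02] F [-0.8 -0.2 -0.8] w 30.9 q [  9.  44. -54. 120.  53.  45.   9.]
time: 37.83
eef_pos: [0.4117, 0.1409, 0.1696]
orientation: [180.0, 0.3, 179.4]
contact_force: [0.3, -0.8, 0.2]
width: 0.0201
37.83 pos [0.4117 0.1409 0.1696] rpy [180.    0.3 179.4] F [ 0.3 -0.8  0.2] w 20.1 q [ 38.  29. -75. 120.  35.  57.  34.]
```

View pics/s25.png

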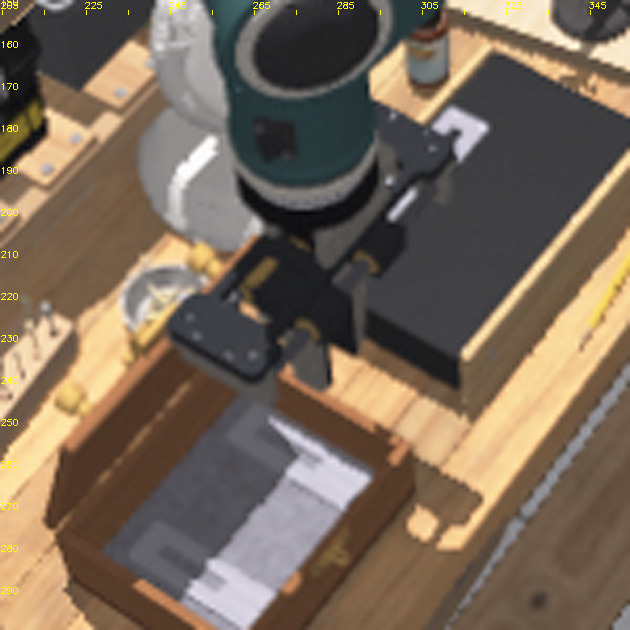

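View pics/t25.png

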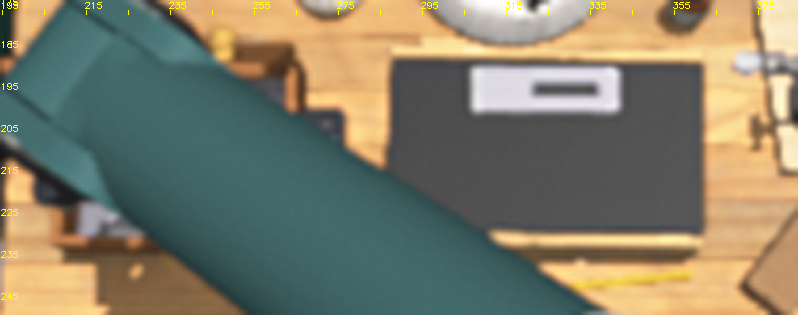

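```bash
python3 -m jog '[0,-0.4,0,0,0,0,0,0,-0.5,0,0,0,0,0,0,-0.5,0,0,0,0,0,0,-0.5,0,0,0,0,0,-0.3,-0.4,0,0,0,0,0,-0.3,-0.2,0,0,0,0,0,-0.2,0,0,0,0,0,0,0,0,0,0,0,0,0]'; python3 -c "
from h import *
st(); togo((.502,-.095,.11),(180,0,179))"
```

```text
time: 38.92
eef_pos: [0.4908, -0.1211, 0.1702]
orientation: [-179.9, 0.4, 178.8]
contact_force: [-1.7, 0.7, -0.3]
width: 0.0004
38.92 pos [ 0.4908 -0.1211  0.1702] rpy [-179.9    0.4  178.8] F [-1.7  0.7 -0.3] w 0.4 q [ 65.  38. -73. 111.  41.  63.  63.]
shift [-0.103  0.265  0.603] turn [-0.0006  0.0021 -0.0009]
```

```bash
python3 -m jog '[-0.1,0.27,0.1,0,0.002,0,0,0,0,0.3,0,0,0,0,0,0,0.2,0,0,0,0,0,0,0,0,0,0,0]'; python3 -c "
from h import *
st(); togo((.502,-.095,.065),(180,0,179)); crop('scene','s26',265,130,120,110,5)"
```

```text
time: 39.42
eef_pos: [0.4995, -0.0912, 0.109]
orientation: [-179.9, -0.0, 179.1]
contact_force: [-0.2, 0.7, 0.4]
width: 0.0007
39.42 pos [ 0.4995 -0.0912  0.109 ] rpy [-179.9   -0.   179.1] F [-0.2  0.7  0.4] w 0.7 q [ 57.  41. -67. 114.  46.  57.  56.]
shift [-0.025 -0.036  0.44 ] turn [-0.0008 -0.0002  0.0003]
```

View pics/s26.png

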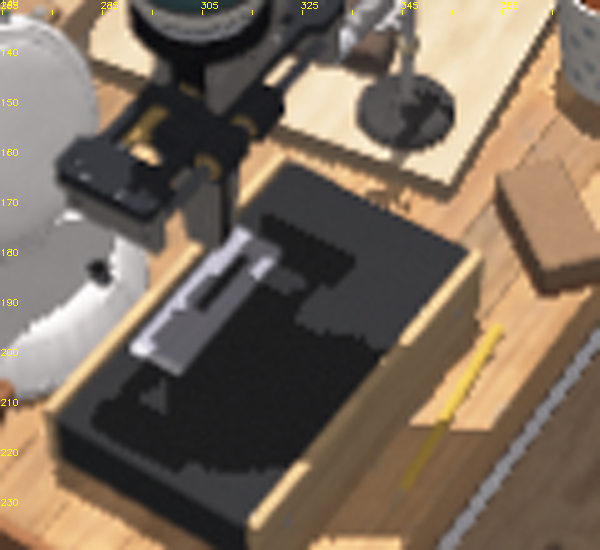

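```bash
python3 -m jog '[-0.02,0.04,0.2,0,0,0,0,0,0,0.18,0,0,0,0,0,0,0.02,0,0,0,0,0,0,0,0,0,0,0]'; python3 -c "
from h import *
st(); togo((.501,-.085,.0595),(180,0,179)); crop('scene','s27',265,130,120,110,5)"
```

```text
time: 39.98
eef_pos: [0.503, -0.0877, 0.0681]
orientation: [-179.8, 0.1, 179.0]
contact_force: [0.1, -0.7, -0.4]
width: 0.0006
39.98 pos [ 0.503  -0.0877  0.0681] rpy [-1.798e+02  1.000e-01  1.790e+02] F [ 0.1 -0.7 -0.4] w 0.6 q [ 53.  44. -63. 115.  50.  54.  53.]
shift [0.02  0.027 0.085] turn [-0.001   0.0007 -0.0002]
```

View pics/s27.png

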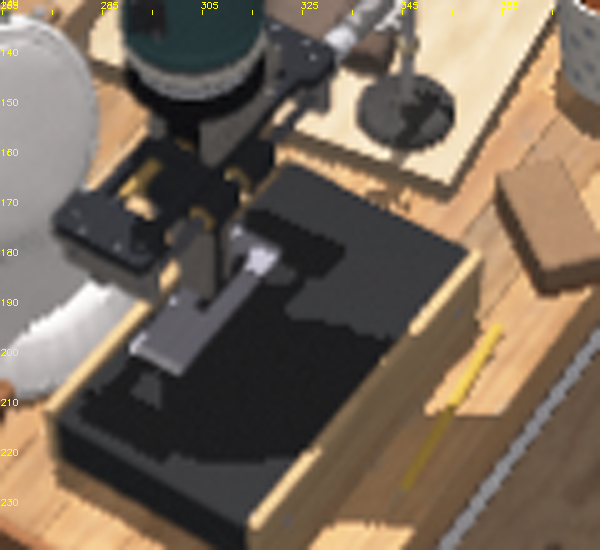

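Aligned on b. Touch down with small steps.

```bash
python3 -m jog '[0.01,0.02,0.05,0,0,0,0,0,0,0.025,0,0,0,0,0,0,0.012,0,0,0,0,0,0,0.008,0,0,0,0]'; python3 -c "
from h import *
st()"
```

```text
time: 40.52
eef_pos: [0.5025, -0.0858, 0.0594]
orientation: [-179.8, 0.2, 178.9]
contact_force: [-3.7, -1.8, 11.1]
width: 0.0004
40.52 pos [ 0.5025 -0.0858  0.0594] rpy [-179.8    0.2  178.9] F [-3.7 -1.8 11.1] w 0.4 q [ 53.  45. -62. 115.  51.  53.  52.]
```

```bash
python3 -m jog '[0.05,0.06,0.012,0,0,0,0,0.06,0.08,0.012,0,0,0,0,0.06,0.08,0.012,0,0,0,0,0.06,0.08,0.012,0,0,0,0]'; python3 -c "
from h import *
st();crop('scene','s28',265,130,120,110,5)"
```

```text
time: 41.02
eef_pos: [0.4884, -0.0587, 0.0595]
orientation: [-179.3, 1.1, 178.8]
contact_force: [0.8, -2.9, 7.3]
width: 0.0004
41.02 pos [ 0.4884 -0.0587  0.0595] rpy [-179.3    1.1  178.8] F [ 0.8 -2.9  7.3] w 0.4 q [ 51.  43. -62. 118.  52.  51.  47.]
```

View pics/s28.png

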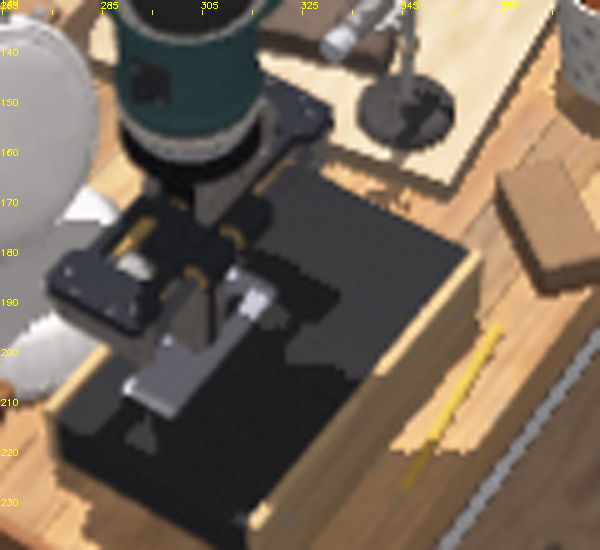

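```bash
python3 -c "
from h import *
togo((.447,.012,.0594),(180,0,179))"; python3 -m jog '[0.07,0.08,0.012,-0.003,0.005,0,0,0.07,0.08,0.012,-0.001,0.002,0,0,0.07,0.08,0.012,0,0.001,0,0,0.07,0.08,0.012,0,0.001,0,0]'; python3 -c "
from h import *
st();togo((.447,.012,.0594),(180,0,179))"
```

```text
shift [ 0.42   0.685 -0.014] turn [-0.0034  0.0061 -0.0009]
time: 41.58
eef_pos: [0.4685, -0.0271, 0.0594]
orientation: [-179.8, 0.4, 178.7]
contact_force: [0.8, -2.4, 7.8]
width: 0.0002
41.58 pos [ 0.4685 -0.0271  0.0594] rpy [-179.8    0.4  178.7] F [ 0.8 -2.4  7.8] w 0.2 q [ 49.  42. -63. 120.  51.  50.  43.]
shift [ 0.224  0.386 -0.003] turn [-0.0013  0.002  -0.0017]
```

```bash
python3 -m jog '[0.07,0.09,0.012,-0.001,0.003,-0.001,0,0.07,0.09,0.012,-0.001,0.002,-0.001,0,0.06,0.09,0.012,0,0.001,0,0,0.05,0.08,0.01,0,0.001,0,0]'; python3 -c "
from h import *
st();togo((.447,.012,.0594),(180,0,179));crop('scene','s29',265,130,120,110,5)"
```

```text
time: 42.08
eef_pos: [0.4515, 0.0068, 0.0594]
orientation: [-179.8, -0.1, 179.0]
contact_force: [0.6, -3.1, 5.9]
width: 0.0006
42.08 pos [0.4515 0.0068 0.0594] rpy [-1.798e+02 -1.000e-01  1.790e+02] F [ 0.6 -3.1  5.9] w 0.6 q [ 45.  41. -64. 122.  51.  50.  39.]
shift [0.046 0.051 0.   ] turn [-0.0012 -0.0004 -0.0003]
```

View pics/s29.png

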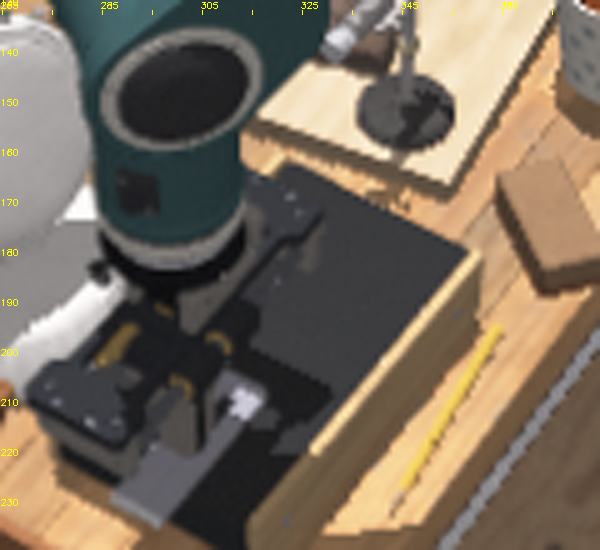

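```bash
python3 -c "
from h import *
print(ray('scene',[(296.5,234.5),(286.5,227.9)],.059))"; python3 -m jog '[0.02,0.08,0.01,0,0,0,0,0.0,0.03,0.006,0,0,0,0,0,0,-0.3,0,0,0,0,0.2,0,-0.4,0,0,0,0,0.1,0,-0.3,0,0,0,0]'; python3 -c "
from h import *
st();togo((.447,.0,.16),(180,0,89));crop('scene','s30',245,130,130,120,5)"
```

```text
[[0.43177641 0.06355641 0.059     ]
 [0.46758531 0.06059643 0.059     ]]
time: 42.75
eef_pos: [0.4185, 0.0194, 0.1602]
orientation: [-179.6, -0.2, 179.1]
contact_force: [0.1, 0.3, 0.0]
width: 0.0002
42.75 pos [0.4185 0.0194 0.1602] rpy [-179.6   -0.2  179.1] F [0.1 0.3 0. ] w 0.2 q [ 56.  31. -78. 122.  38.  57.  47.]
shift [-0.288 -0.19   0.002] turn [-0.0026  0.0006  0.5007]
```

View pics/s30.png

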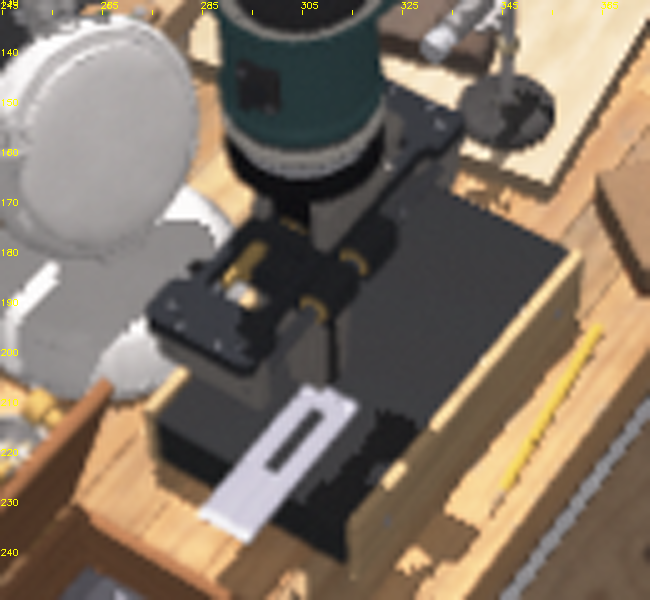

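```bash
python3 -c "
from h import *
print(ray('scene',[(284.5,232.6),(294.2,237.7),(316,210.9),(306,206.5)],.059))"; python3 -m jog '[0,-0.1,0,0,0,0.05,0,0,0,0,0,0,0.055,20,0,0,0,0,0,0.055,60,0,0,0,0,0,0.055,60,0,0,0,0,0,0.055,60,0,0,0,0,0,0.055,60,0,0,0,0,0,0.055,60,0,0,0,0,0,0.055,60,0,0,0,0,0,0.05,60]'; python3 -c "
from h import *
st();togo((.447,.055,.09),(180,0,89))"
```

```text
[[ 0.46313399  0.07634077  0.059     ]
 [ 0.43108134  0.07557164  0.059     ]
 [ 0.43103574 -0.03225081  0.059     ]
 [ 0.46363179 -0.0297995   0.059     ]]
time: 43.92
eef_pos: [0.4197, 0.0079, 0.1623]
orientation: [179.9, 0.5, 88.9]
contact_force: [0.3, -0.3, 0.4]
width: 0.0599
43.92 pos [0.4197 0.0079 0.1623] rpy [179.9   0.5  88.9] F [ 0.3 -0.3  0.4] w 59.9 q [ 45.  18. -57. 123.  20.  49. -26.]
shift [0.483 0.262 0.719] turn [ 0.0007  0.0027 -0.0007]
```

```bash
python3 -m jog '[0.4,0.22,0,0,0.002,0,60,0.1,0.05,0.2,0,0,0,60,0,0,0.3,0,0,0,60,0,0,0.1,0,0,0,60,0,0,0,0,0,0,60]'; python3 -c "
from h import *
st();togo((.447,.057,.049),(180,0,89.5));crop('scene','s31',245,130,130,120,5)"
```

```text
time: 44.55
eef_pos: [0.4499, 0.0575, 0.1002]
orientation: [179.7, 0.2, 88.7]
contact_force: [0.6, -0.2, 0.9]
width: 0.0601
44.55 pos [0.4499 0.0575 0.1002] rpy [179.7   0.2  88.7] F [ 0.6 -0.2  0.9] w 60.1 q [ 30.  27. -50. 122.  31.  44. -41.]
shift [-0.003 -0.031  0.512] turn [ 0.0014  0.0012 -0.0045]
```

View pics/s31.png

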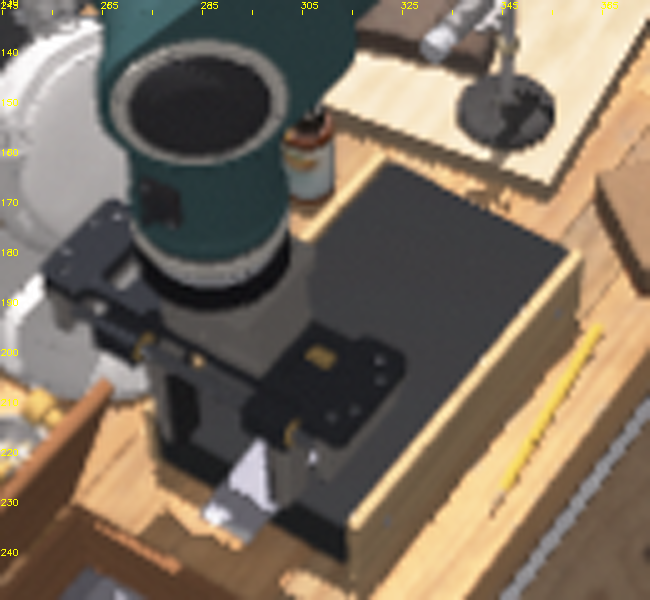

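```bash
python3 -m jog '[0,-0.01,0.2,0.001,0.001,-0.004,62,0,0,0.2,0,0,0,62,0,0,0.11,0,0,0,62,0,0,0,0,0,0,62]'; python3 -c "
from h import *
st();togo((.447,.057,.049),(180,0,89.5))"
```

```text
time: 45.1
eef_pos: [0.4528, 0.0564, 0.052]
orientation: [179.4, 0.1, 89.3]
contact_force: [0.9, 0.1, 1.1]
width: 0.062
45.1 pos [0.4528 0.0564 0.052 ] rpy [1.794e+02 1.000e-01 8.930e+01] F [0.9 0.1 1.1] w 62.0 q [ 26.  32. -45. 123.  37.  39. -45.]
shift [ 0.005 -0.058  0.03 ] turn [ 0.0031  0.0005 -0.0013]
```

```bash
python3 -m jog '[0,-0.06,0.03,0.003,0,0,62,0,0,0,0,0,0,20,0,0,0,0,0,0,20,0,0,0,0,0,0,20,0,0,0,0,0,0,20]' 35; python3 -c "
from h import *
st()"; python3 -m jog '[0,0,-0.1,0,0,0,20,0,0,-0.3,0,0,0,20,0,0,-0.3,0,0,0,20,0,-0.15,-0.2,0,0,0,20,0,-0.15,0,0,0,0,20,0,0,0,0,0,0,20]'; python3 -c "
from h import *
st();togo((.4145,.056,.13),(180,0,179));crop('scene','s32',225,130,160,130,4)"
```

```text
time: 45.72
eef_pos: [0.4478, 0.0565, 0.0507]
orientation: [179.8, 0.1, 89.2]
contact_force: [-0.8, -0.4, -0.1]
width: 0.0328
45.73 pos [0.4478 0.0565 0.0507] rpy [1.798e+02 1.000e-01 8.920e+01] F [-0.8 -0.4 -0.1] w 32.8 q [ 26.  32. -45. 123.  37.  39. -45.]
time: 46.48
eef_pos: [0.4156, 0.0573, 0.1443]
orientation: [179.9, 0.1, 89.3]
contact_force: [0.9, -0.2, -0.3]
width: 0.0329
46.48 pos [0.4156 0.0573 0.1443] rpy [1.799e+02 1.000e-01 8.930e+01] F [ 0.9 -0.2 -0.3] w 32.9 q [ 37.  20. -57. 124.  23.  47. -35.]
shift [-0.013 -0.011  0.143] turn [-0.      0.0009 -0.4984]
```

View pics/s32.png

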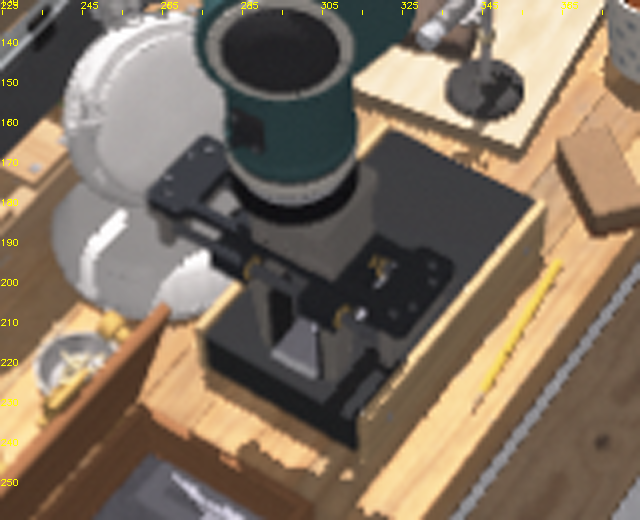

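```bash
python3 -m jog '[0,0,0.1,0,0,-0.05,20,0,0,0.1,0,0,-0.055,20,0,0,0.1,0,0,-0.055,20,0,0,0,0,0,-0.055,20,0,0,0,0,0,-0.055,20,0,0,0,0,0,-0.055,20,0,0,0,0,0,-0.055,20,0,0,0,0,0,-0.055,20,0,0,0,0,0,-0.05,20,0,0,0,0,0,-0.0,20]'; python3 -c "
from h import *
st();togo((.413,.056,.085),(180,0,179))"
```

```text
time: 47.78
eef_pos: [0.4215, 0.0561, 0.1088]
orientation: [179.7, -0.0, 178.9]
contact_force: [-0.7, 0.1, -1.8]
width: 0.0331
47.77 pos [0.4215 0.0561 0.1088] rpy [179.7  -0.  178.9] F [-0.7  0.1 -1.8] w 33.1 q [ 47.  37. -73. 124.  45.  53.  36.]
shift [ 0.085 -0.004  0.238] turn [ 0.0015 -0.0002 -0.0004]
```

```bash
python3 -m jog '[0.08,0,0.2,0.001,0,0,20,0,0,0.03,0,0,0,20,0,0.4,0,0,0,0,20,0.02,0.5,0,0,0,-0.004,20,0.03,0.5,0,0,0,0,20,0,0,0,0,0,0,20]'; python3 -c "
from h import *
st();togo((.4145,.2003,.05),(180,0,179))"
```

```text
time: 48.52
eef_pos: [0.4153, 0.2011, 0.0859]
orientation: [179.7, 0.0, 178.6]
contact_force: [-0.8, -0.3, -1.3]
width: 0.0329
48.52 pos [0.4153 0.2011 0.0859] rpy [179.7   0.  178.6] F [-0.8 -0.3 -1.3] w 32.9 q [ 22.  40. -66. 120.  48.  52.  17.]
shift [ 0.008 -0.01   0.359] turn [ 0.0015  0.     -0.0023]
```

```bash
python3 -m jog '[0,0,0.15,0.001,0,-0.002,20,0,0.02,0.2,0,0,0,20,0,0.02,0.12,0,0,0,20,0,0,0,0,0,0,20]'; python3 -c "
from h import *
st();togo((.4145,.2003,.016),(180,0,179));crop('scene','s33',205,180,130,130,5)"
```

```text
time: 49.02
eef_pos: [0.4166, 0.2016, 0.0355]
orientation: [-179.9, -0.0, 178.6]
contact_force: [0.7, 0.4, -0.6]
width: 0.0329
49.02 pos [0.4166 0.2016 0.0355] rpy [-179.9   -0.   178.6] F [ 0.7  0.4 -0.6] w 32.9 q [ 18.  43. -60. 122.  54.  48.  12.]
shift [ 0.02  -0.013  0.195] turn [-0.0004 -0.0002 -0.0024]
```

View pics/s33.png

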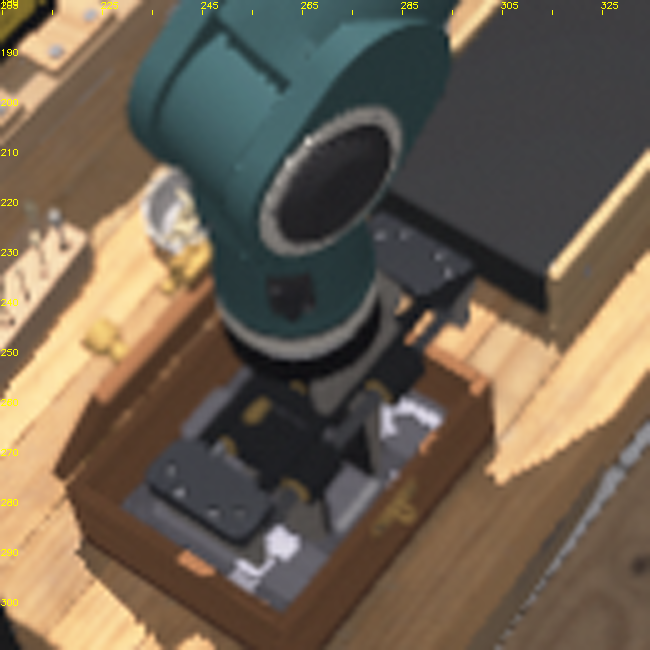

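```bash
python3 -m jog '[0.02,0,0.08,0,0,-0.002,20,0,0.01,0.06,0,0,0,20,0,0,0.03,0,0,0,20,0,0,0,0,0,0,20]'; python3 -c "
from h import *
st();togo((.4145,.2003,.016),(180,0,179))"
```

```text
time: 49.58
eef_pos: [0.4156, 0.2023, 0.0185]
orientation: [-180.0, 0.1, 178.8]
contact_force: [0.5, -0.3, -1.2]
width: 0.0329
49.58 pos [0.4156 0.2023 0.0185] rpy [-1.800e+02  1.000e-01  1.788e+02] F [ 0.5 -0.3 -1.2] w 32.9 q [ 16.  45. -58. 122.  56.  47.  10.]
shift [ 0.01  -0.02   0.025] turn [-0.0002  0.0005 -0.0009]
```

```bash
python3 -m jog '[0,-0.015,0.015,0,0,0,20,0,0,0,0,0,0,42,0,0,0,0,0,0,42,0,0,0,0,0,0,42,0,0,-0.2,0,0,0,42,0,0,-0.4,0,0,0,42,0,0,-0.5,0,0,0,42,0,-0.1,-0.4,0,0,0,42,0,-0.4,0,0,0,0,42,0,-0.5,0,0,0,0,45]'; python3 -c "
from h import *
st();crop('scene','s34',205,150,150,150,4.2)"
```

```text
time: 50.82
eef_pos: [0.414, 0.1029, 0.1734]
orientation: [180.0, 0.3, 179.4]
contact_force: [-0.3, -1.2, -0.4]
width: 0.0453
50.83 pos [0.414  0.1029 0.1734] rpy [180.    0.3 179.4] F [-0.3 -1.2 -0.4] w 45.3 q [ 47.  32. -81. 121.  38.  59.  35.]
```

View pics/s34.png

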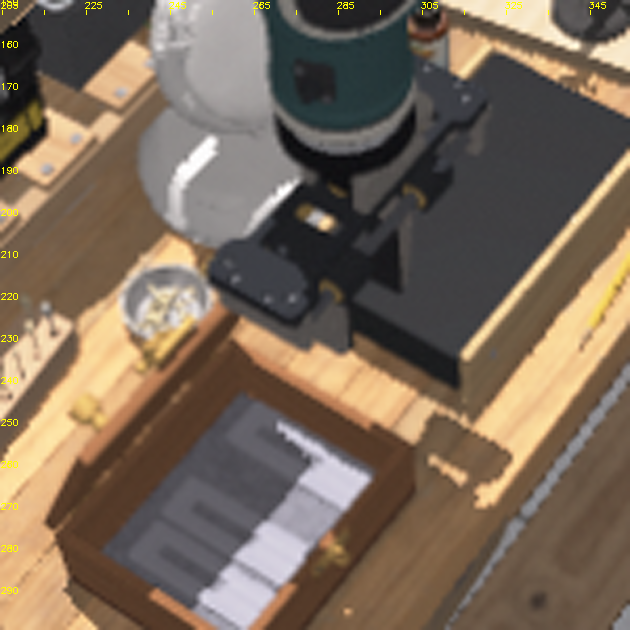

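```bash
python3 -m jog '[-0.1,0.1,-0.3,0,0,0,45,-0.2,0.1,-0.4,0,0,0,45,-0.3,0.1,-0.4,0,0,0,45,-0.3,0,-0.1,0,0,0,45,-0.1,0,0,0,0,0,45,0,0,0,0,0,0,45]'; python3 -c "
from h import *
st();togo((.513,.1365,.189),(180,0,179.2))"
```

```text
time: 51.62
eef_pos: [0.5156, 0.1201, 0.2942]
orientation: [-179.6, -0.1, 178.4]
contact_force: [-0.4, 0.4, -0.5]
width: 0.0453
51.62 pos [0.5156 0.1201 0.2942] rpy [-1.796e+02 -1.000e-01  1.784e+02] F [-0.4  0.4 -0.5] w 45.3 q [ 40.  33. -80. 100.  34.  76.  42.]
shift [0.029 0.171 1.051] turn [-0.0024 -0.0003 -0.0046]
```

```bash
python3 -m jog '[0.02,0.17,0.1,-0.002,0,-0.004,45,0,0,0.1,0,0,0,45,0,0,0.0,0,0,0,45]'; python3 -c "
from h import *
st();togo((.513,.1365,.189),(180,0,179.2));crop('scene','s35',205,130,130,130,5,proj('scene',[(.513,.137,.193),(.513,.257,.193)]))"
```

```text
time: 52.0
eef_pos: [0.5106, 0.1365, 0.2714]
orientation: [-179.8, -0.3, 179.2]
contact_force: [-1.0, -0.1, -0.2]
width: 0.0451
52.0 pos [0.5106 0.1365 0.2714] rpy [-179.8   -0.3  179.2] F [-1.  -0.1 -0.2] w 45.1 q [ 38.  34. -79. 102.  35.  74.  40.]
shift [-0.028  0.004  0.823] turn [-0.0013 -0.0015  0.0001]
```

View pics/s35.png

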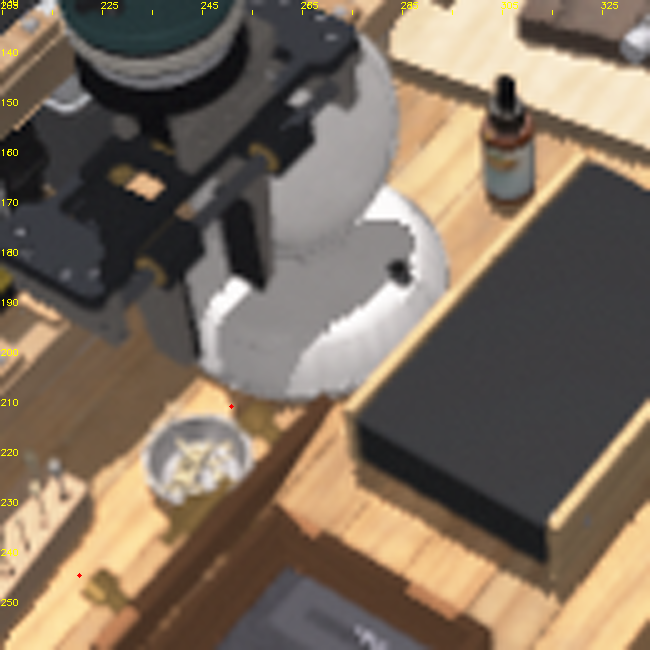

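```bash
python3 -c "
from h import *
for t in range(56,74,2):
    a=np.radians(10.93+t)
    for y in(.1375,.2575):
        print(t,y,np.round([.529-.1344*np.cos(a),.06+.1344*np.sin(a)],4),np.round(proj('scene',[(.529-.1344*np.cos(a),y,.06+.1344*np.sin(a))])[0],1))"
python3 -c "
print('obs R',205+262/5-.5,130+418/5-.5,'L',205+107/5-.5,130+591/5-.5)"
```

```text
56 0.1375 [0.4763 0.1837] [262.7 219.6]
56 0.2575 [0.4763 0.1837] [232.6 253.9]
58 0.1375 [0.4807 0.1854] [261.3 218.4]
58 0.2575 [0.4807 0.1854] [231.1 252.7]
60 0.1375 [0.4851 0.187 ] [259.8 217.3]
60 0.2575 [0.4851 0.187 ] [229.6 251.5]
62 0.1375 [0.4895 0.1885] [258.3 216.2]
62 0.2575 [0.4895 0.1885] [228.1 250.3]
64 0.1375 [0.4941 0.1898] [256.8 215.1]
64 0.2575 [0.4941 0.1898] [226.6 249.1]
66 0.1375 [0.4986 0.1909] [255.4 214. ]
66 0.2575 [0.4986 0.1909] [225. 248.]
68 0.1375 [0.5032 0.1919] [253.9 213. ]
68 0.2575 [0.5032 0.1919] [223.5 246.9]
70 0.1375 [0.5078 0.1927] [252.4 212. ]
70 0.2575 [0.5078 0.1927] [222.  245.8]
72 0.1375 [0.5125 0.1934] [250.9 211. ]
72 0.2575 [0.5125 0.1934] [220.5 244.8]
obs R 256.9 213.1 L 225.9 247.7
```

```bash
python3 -m jog '[0.05,0,0.2,0,0,0,45,0.02,0,0.3,0,0,0,45,0.0,0,0.2,0,0,0,45,0,0,0.05,0,0,0,45,0,0,0,0,0,0,45]'; python3 -c "
from h import *
st();togo((.503,.1365,.187),(180,0,179.2));crop('scene','s36',205,130,130,130,5,proj('scene',[(.501,.137,.191)]))"
```

```text
time: 52.68
eef_pos: [0.5024, 0.1351, 0.1926]
orientation: [-179.8, -0.3, 179.1]
contact_force: [0.1, 1.2, -0.1]
width: 0.045
52.67 pos [0.5024 0.1351 0.1926] rpy [-179.8   -0.3  179.1] F [ 0.1  1.2 -0.1] w 45.0 q [ 35.  38. -74. 108.  40.  66.  36.]
shift [-0.006  0.014  0.055] turn [-0.0014 -0.0015 -0.0005]
```

View pics/s36.png

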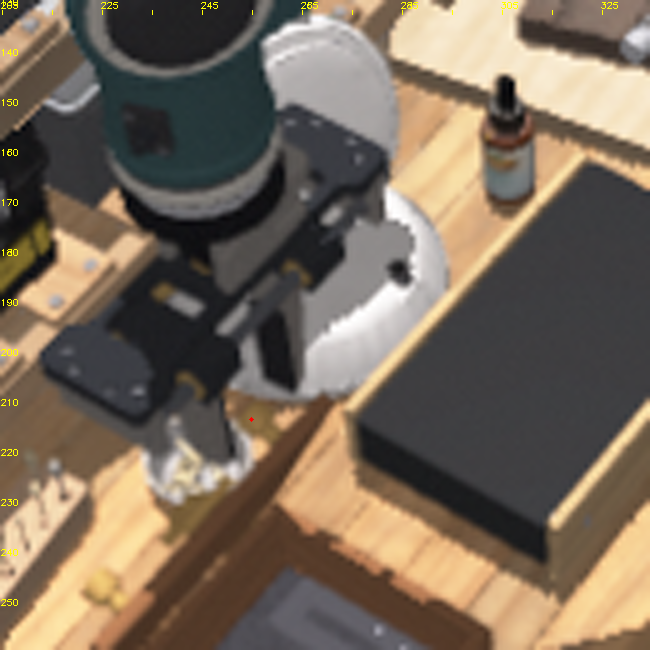

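```bash
python3 -m jog '[0,0.01,0.07,0,0,0,45,0,0,0,0,0,0,10,0,0,0,0,0,0,10,0,0,0,0,0,0,10,0,0,0,0,0,0,10]' 20; python3 -c "
from h import *
o=st(); ref=o['eef_pos']-np.array([.4995-.397,0,.191-.0855]); print(ref)
lidarc(ref,range(60,-5,-10))"
```

```text
time: 53.35
eef_pos: [0.5035, 0.1344, 0.1867]
orientation: [-179.5, -0.1, 179.0]
contact_force: [-0.8, 2.1, -1.0]
width: 0.0174
53.35 pos [0.5035 0.1344 0.1867] rpy [-1.795e+02 -1.000e-01  1.790e+02] F [-0.8  2.1 -1. ] w 17.4 q [ 35.  38. -73. 108.  41.  66.  35.]
[0.40101967 0.13440319 0.08123271]
theta now 66.39351670113277 r 0.1342560583263451
60 shift [ 0.144 -0.002  0.04 ] turn [-0.0027 -0.0007 -0.001 ]
50 shift [ 0.358 -0.005  0.136] turn [-0.0027 -0.0007 -0.001 ]
40 shift [ 0.552 -0.007  0.268] turn [-0.0027 -0.0007 -0.001 ]
30 shift [ 0.72  -0.009  0.431] turn [-0.0027 -0.0007 -0.001 ]
20 shift [ 0.857 -0.009  0.621] turn [-0.0027 -0.0007 -0.001 ]
10 shift [ 0.959 -0.009  0.832] turn [-0.0027 -0.0007 -0.001 ]
0 shift [ 1.022 -0.009  1.057] turn [-0.0027 -0.0007 -0.001 ]
```

Knob gripped (17.4 mm). Closing along the reverse arc.

```bash
python3 -m jog '[0.14,0,0.04,0,0,0,10,0.12,0,0.05,0,0,0,10,0.11,0,0.06,0,0,0,10,0.1,0,0.06,0,0,0,10,0,0,0,0,0,0,10]'; python3 -c "
from h import *
o=st(); lidarc((.401,.1345,.0812),range(50,-5,-10))"
```

```text
time: 53.98
eef_pos: [0.4538, 0.1354, 0.1648]
orientation: [-179.6, 0.1, 179.1]
contact_force: [1.2, 1.1, -3.9]
width: 0.0174
53.98 pos [0.4538 0.1354 0.1648] rpy [-1.796e+02  1.000e-01  1.791e+02] F [ 1.2  1.1 -3.9] w 17.4 q [ 37.  36. -75. 115.  41.  61.  32.]
theta now 43.093220823892196 r 0.1348057449725323
50 shift [-0.139 -0.008 -0.084] turn [-0.0024  0.0004 -0.0007]
40 shift [ 0.055 -0.01   0.047] turn [-0.0024  0.0004 -0.0007]
30 shift [ 0.224 -0.011  0.21 ] turn [-0.0024  0.0004 -0.0007]
20 shift [ 0.361 -0.012  0.4  ] turn [-0.0024  0.0004 -0.0007]
10 shift [ 0.464 -0.012  0.61 ] turn [-0.0024  0.0004 -0.0007]
0 shift [ 0.528 -0.011  0.836] turn [-0.0024  0.0004 -0.0007]
```

```bash
python3 -m jog '[0.1,0,0.08,0,0,0,10,0.1,0,0.1,0,0,0,10,0.08,0,0.1,0,0,0,10,0.06,0,0.11,0,0,0,10,0,0,0,0,0,0,10]'; python3 -c "
from h import *
o=st(); lidarc((.401,.1345,.0812),range(20,-5,-10))"
```

```text
time: 54.6
eef_pos: [0.4157, 0.1362, 0.1227]
orientation: [-179.6, -0.1, 179.1]
contact_force: [0.7, 1.0, -2.4]
width: 0.017
54.6 pos [0.4157 0.1362 0.1227] rpy [-1.796e+02 -1.000e-01  1.791e+02] F [ 0.7  1.  -2.4] w 17.0 q [ 35.  36. -73. 122.  43.  55.  27.]
theta now 18.820290680443723 r 0.13504433954077763
20 shift [-0.02  -0.017 -0.021] turn [-0.0023 -0.0007 -0.0004]
10 shift [ 0.082 -0.017  0.19 ] turn [-0.0023 -0.0007 -0.0004]
0 shift [ 0.146 -0.016  0.416] turn [-0.0023 -0.0007 -0.0004]
```

```bash
python3 -m jog '[0.05,0,0.11,0,0,0,10,0.04,0,0.1,0,0,0,10,0.03,0,0.1,0,0,0,10,0.02,0,0.08,0,0,0,10,0,0,0,0,0,0,10]'; python3 -c "
from h import *
o=st(); lidarc((.401,.1345,.0812),range(0,-5,-10))"
```

```text
time: 55.22
eef_pos: [0.4004, 0.1365, 0.0808]
orientation: [-179.6, -0.2, 179.1]
contact_force: [-0.5, 0.9, -1.6]
width: 0.017
55.23 pos [0.4004 0.1365 0.0808] rpy [-179.6   -0.2  179.1] F [-0.5  0.9 -1.6] w 17.0 q [ 31.  38. -68. 125.  48.  50.  22.]
theta now -0.22637253323117967 r 0.13490470685046851
0 shift [-0.006 -0.02  -0.004] turn [-0.0021 -0.001  -0.0004]
```

```bash
python3 -m jog '[0,0,0.015,0,0,0,10,0,0,0.01,0,0,0,10,0,0,0.01,0,0,0,10]'; python3 -c "
from h import *
st(); crop('scene','s37',205,190,130,130,5)"
```

```text
time: 55.6
eef_pos: [0.4004, 0.1364, 0.0795]
orientation: [-179.4, -0.2, 179.1]
contact_force: [-4.8, -2.1, 16.0]
width: 0.0172
55.6 pos [0.4004 0.1364 0.0795] rpy [-179.4   -0.2  179.1] F [-4.8 -2.1 16. ] w 17.2 q [ 31.  38. -68. 125.  48.  50.  22.]
```

View pics/s37.png

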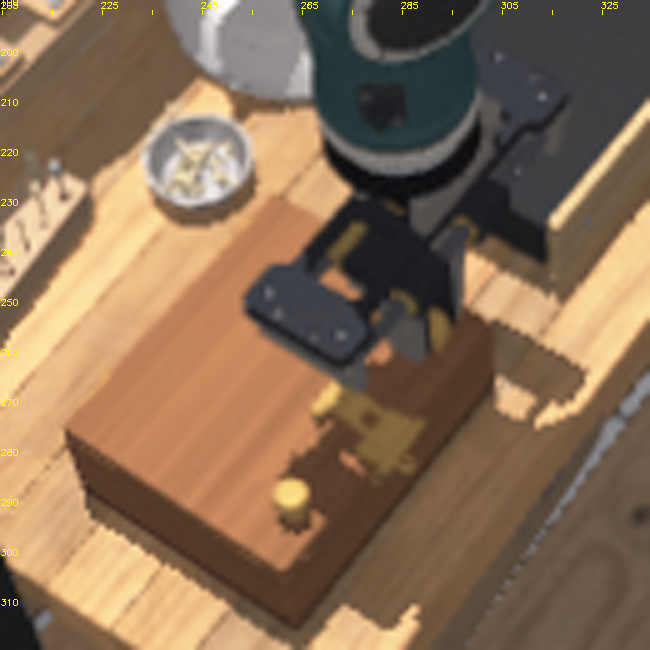

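```bash
python3 -m jog '[0,0,-0.005,0,0,0,42,0,0,0,0,0,0,42,0,0,-0.2,0,0,0,42,0,0,-0.2,0,0,0,42,-0.1,0.3,0,0.002,0,0,42,-0.08,0.3,0,0,0,0,42,0,0,0,0,0,0,42]'; python3 -c "
from h import *
st(); togo((.419,.1973,.075),(180,0,179.2)); crop('scene','s38',205,190,130,130,5)"
```

```text
time: 56.52
eef_pos: [0.4233, 0.1958, 0.1207]
orientation: [-179.0, 0.0, 178.7]
contact_force: [-0.5, -0.0, 0.2]
width: 0.0417
56.52 pos [0.4233 0.1958 0.1207] rpy [-179.     0.   178.7] F [-0.5 -0.   0.2] w 41.7 q [ 25.  37. -69. 118.  44.  57.  20.]
shift [0.043 0.021 0.457] turn [-0.0053  0.0001 -0.0026]
```

View pics/s38.png

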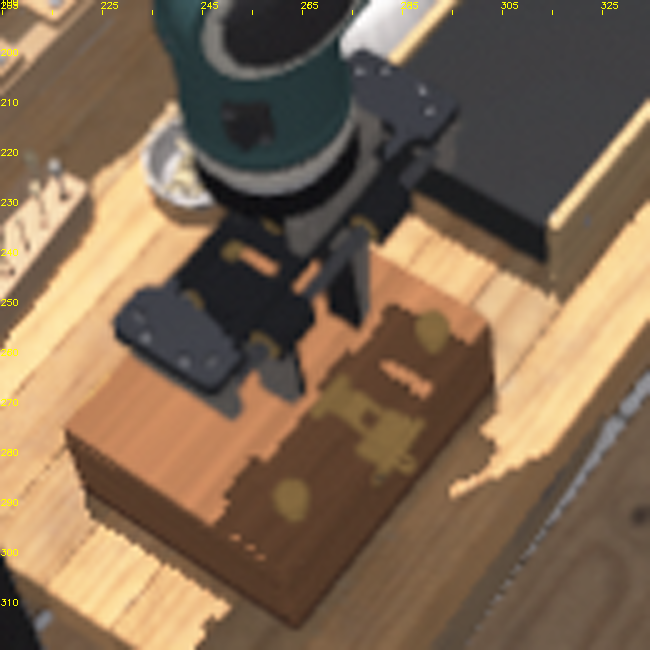

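```bash
python3 -c "
from h import *
print(proj('scene',[(.4196,.1973,.0798)]), ray('scene',[(269.5,268.5)],.083))"; python3 -m jog '[0.04,0.02,0.1,-0.005,0,-0.002,42,0,0,0.2,0,0,0,42,0,0.01,0.12,0,0,0,42,0,0,0,0,0,0,42]'; python3 -c "
from h import *
st(); togo((.419,.1973,.075),(180,0,179.2))"
```

```text
[[270.40711367 268.52415186]] [[0.42026841 0.19983742 0.083     ]]
time: 57.08
eef_pos: [0.4169, 0.1929, 0.0749]
orientation: [-179.8, -0.2, 178.9]
contact_force: [-0.1, -0.2, 0.4]
width: 0.0418
57.08 pos [0.4169 0.1929 0.0749] rpy [-179.8   -0.2  178.9] F [-0.1 -0.2  0.4] w 41.8 q [ 22.  40. -65. 121.  49.  52.  17.]
shift [-0.02   0.044 -0.001] turn [-0.0013 -0.001  -0.0016]
```

```bash
python3 -m jog '[-0.01,0.045,0,0,0,0,42,0,0,0,0,0,0,10,0,0,0,0,0,0,10,0,0,0,0,0,0,10]' 6; python3 -c "
from h import *
st()
c=(.374,.1973,.0682)
o=env.get_obs();d=o['eef_pos']-c;print(np.degrees(np.arctan2(-d[0],-d[2]))%360,np.hypot(d[0],d[2]))
for b in(240,220,200,180,160): print(b,end=' ');togo((c[0]-.046*np.sin(np.radians(b)),.1973,c[2]-.046*np.cos(np.radians(b))),(180,0,179.2))"
```

```text
time: 57.58
eef_pos: [0.4185, 0.1962, 0.0756]
orientation: [-179.6, -0.1, 178.8]
contact_force: [-0.5, 0.3, -0.5]
width: 0.026
57.58 pos [0.4185 0.1962 0.0756] rpy [-1.796e+02 -1.000e-01  1.788e+02] F [-0.5  0.3 -0.5] w 26.0 q [ 21.  40. -65. 120.  49.  52.  17.]
260.5289698611941 0.04513634546953682
240 shift [ 0.047  0.009 -0.156] turn [-0.0022 -0.0007 -0.002 ]
220 shift [ 0.15   0.006 -0.278] turn [-0.0022 -0.0007 -0.002 ]
200 shift [ 0.289  0.003 -0.357] turn [-0.0022 -0.0007 -0.002 ]
180 shift [ 0.446 -0.    -0.385] turn [-0.0022 -0.0007 -0.002 ]
160 shift [ 0.603 -0.003 -0.357] turn [-0.0022 -0.0007 -0.002 ]
```

Roll pinched at 26 mm. Lifting along the arc.

```bash
python3 -m jog '[0.05,0.005,-0.16,0,0,0,10,0.1,0,-0.12,0,0,0,10,0.13,0,-0.08,0,0,0,10,0.15,0,-0.03,0,0,0,10,0,0,0,0,0,0,10]'
cat >> h.py <<'E'
def hasp(bs,c=(.374,.1973,.0682)):
    o=st();d=o['eef_pos']-c;print(np.degrees(np.arctan2(-d[0],-d[2]))%360,np.hypot(d[0],d[2]))
    for b in bs: print(b,end=' ');togo((c[0]-.046*np.sin(np.radians(b)),.1973,c[2]-.046*np.cos(np.radians(b))),(180,0,179.2))
E
python3 -c "
from h import *
hasp((180,160,140,120,100,80))"
```

```text
time: 58.2
eef_pos: [0.3717, 0.1971, 0.1177]
orientation: [-179.5, -0.1, 178.9]
contact_force: [0.8, -0.3, -2.5]
width: 0.0257
58.2 pos [0.3717 0.1971 0.1177] rpy [-1.795e+02 -1.000e-01  1.789e+02] F [ 0.8 -0.3 -2.5] w 25.7 q [ 26.  34. -72. 124.  42.  53.  17.]
177.30966470054415 0.04952765549254201
180 shift [-0.023  0.003  0.035] turn [-0.003  -0.0005 -0.0017]
160 shift [0.134 0.    0.063] turn [-0.003  -0.0005 -0.0017]
140 shift [ 0.272 -0.002  0.143] turn [-0.003  -0.0005 -0.0017]
120 shift [ 0.375 -0.003  0.265] turn [-0.003  -0.0005 -0.0017]
100 shift [ 0.429 -0.002  0.416] turn [-0.003  -0.0005 -0.0017]
80 shift [ 0.429 -0.001  0.575] turn [-0.003  -0.0005 -0.0017]
```

```bash
python3 -m jog '[0.13,0,0.05,0,0,0,10,0.14,0,0.09,0,0,0,10,0.1,0,0.12,0,0,0,10,0.05,0,0.14,0,0,0,10,0,0,0,0,0,0,10]'; python3 -c "
from h import *
hasp((100,80,60,40,20,12.5))"
```

```text
time: 58.82
eef_pos: [0.3275, 0.198, 0.0764]
orientation: [-179.5, -0.1, 178.9]
contact_force: [2.2, -1.7, 0.1]
width: 0.0257
58.83 pos [0.3275 0.198  0.0764] rpy [-1.795e+02 -1.000e-01  1.789e+02] F [ 2.2 -1.7  0.1] w 25.7 q [ 21.  34. -68. 130.  47.  47.   9.]
100.02502803194314 0.047244726547914354
100 shift [-0.012 -0.007  0.002] turn [-0.0028 -0.0003 -0.0019]
80 shift [-0.013 -0.005  0.162] turn [-0.0028 -0.0003 -0.0019]
60 shift [-0.067 -0.003  0.312] turn [-0.0028 -0.0003 -0.0019]
40 shift [-0.17   0.     0.434] turn [-0.0028 -0.0003 -0.0019]
20 shift [-0.308  0.004  0.514] turn [-0.0028 -0.0003 -0.0019]
12.5 shift [-0.366  0.005  0.531] turn [-0.0028 -0.0003 -0.0019]
```

```bash
python3 -m jog '[-0.01,0,0.16,0,0,0,10,-0.06,0,0.15,0,0,0,10,-0.11,0,0.11,0,0,0,10,-0.1,0,0.05,0,0,0,10,0,0,0,0,0,0,10]'; python3 -c "
from h import *
hasp((40,20,12.5))"
```

```text
time: 59.45
eef_pos: [0.3539, 0.1975, 0.0279]
orientation: [-179.5, -0.4, 178.8]
contact_force: [-0.9, -1.6, -0.4]
width: 0.0261
59.45 pos [0.3539 0.1975 0.0279] rpy [-179.5   -0.4  178.8] F [-0.9 -1.6 -0.4] w 26.1 q [ 16.  40. -60. 129.  54.  44.   6.]
26.444284828740408 0.045054016284986474
40 shift [ 0.095 -0.004 -0.05 ] turn [-0.0027 -0.0021 -0.0021]
20 shift [-0.044 -0.     0.029] turn [-0.0027 -0.0021 -0.0021]
12.5 shift [-0.101  0.001  0.045] turn [-0.0027 -0.0021 -0.0021]
```

```bash
python3 -m jog '[-0.05,0,0.03,0,-0.002,0,10,-0.05,0,0.015,0,0,0,10,0,0,0,0,0,0,10]'; python3 -c "
from h import *
hasp((12.5,));crop('scene','s39',235,230,110,110,5)"
```

```text
time: 59.82
eef_pos: [0.3651, 0.1972, 0.0237]
orientation: [-179.5, 0.1, 178.8]
contact_force: [-0.7, -1.7, -3.3]
width: 0.0257
59.83 pos [0.3651 0.1972 0.0237] rpy [-1.795e+02  1.000e-01  1.788e+02] F [-0.7 -1.7 -3.3] w 25.7 q [ 15.  41. -59. 128.  55.  44.   6.]
11.263766605968756 0.0453576732992641
12.5 shift [0.011 0.    0.004] turn [-0.0026  0.0005 -0.0022]
```

View pics/s39.png

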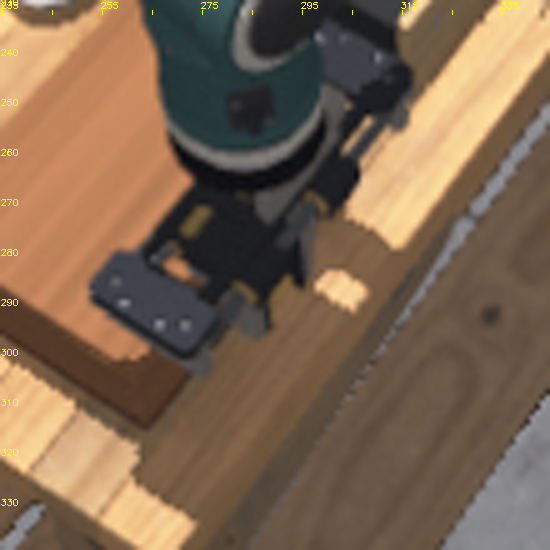

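Hasp is at the hanging pose. Release, back out forwards and up.

```bash
python3 -m jog '[0,0,0,0,0,0,45,0,0,0,0,0,0,45,0,0,0,0,0,0,45,0.03,0,-0.2,0,0,0,45,0.03,0,-0.4,0,0,0,45,0,0,-0.5,0,0,0,45,0,-0.4,-0.5,0,0,0,45,0,-0.5,0,0,0,0,45,-0.1,-0.5,0,0,0,0,45,-0.1,-0.5,0,0,0,0,45]'; python3 -c "
from h import *
st();crop('scene','s40',205,140,180,180,3.3);crop('top','t40',195,175,190,75,4.2)"
```

```text
time: 61.12
eef_pos: [0.3785, 0.0142, 0.1855]
orientation: [-179.7, 0.5, 179.5]
contact_force: [0.4, 0.6, -0.8]
width: 0.0451
61.12 pos [0.3785 0.0142 0.1855] rpy [-179.7    0.5  179.5] F [ 0.4  0.6 -0.8] w 45.1 q [ 68.  27. -88. 126.  33.  57.  51.]
```

View pics/s40.png

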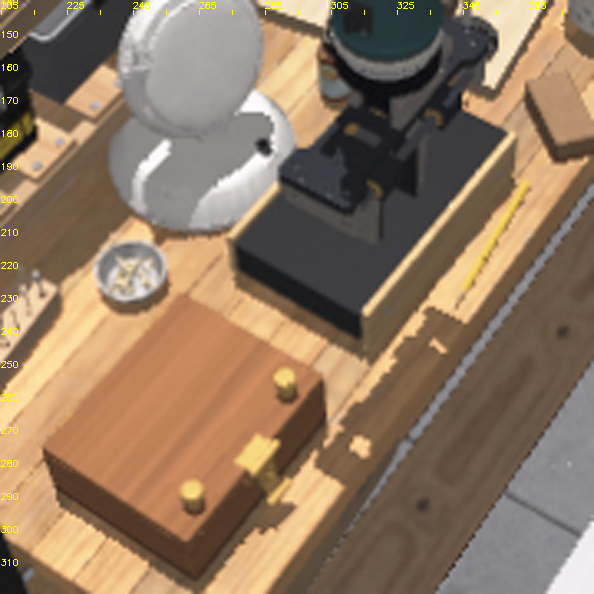

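View pics/t40.png

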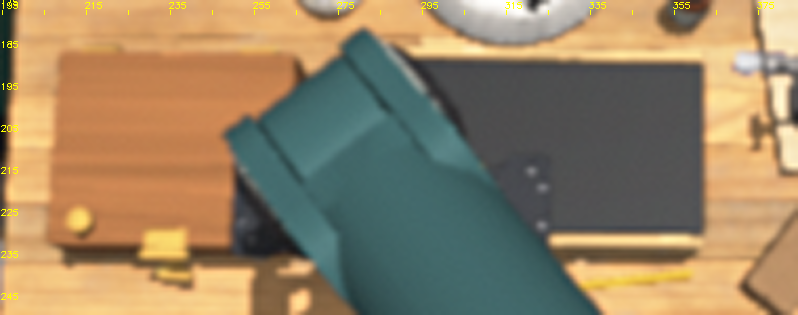

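```bash
python3 -m jog '[0,0,0,0,0,0,45,0,0,0,0,0,0,45]'; python3 -c "
from h import *
o=st();print(o['joints'][2],np.round(o['joint_vel'],1))
a=cv2.imread('pics/scene0.png').astype(int);b=capture('scene')[:,:,::-1].astype(int)
d=np.abs(a-b).sum(2); print('box region diff',d[225:320,215:310].max(),(d[225:320,215:310]>60).sum())
print(env.hand_in())"
```

```text
time: 61.48
eef_pos: [0.3786, 0.0117, 0.1849]
orientation: [-179.7, 0.4, 179.0]
contact_force: [0.2, 0.4, 0.3]
width: 0.045
61.48 pos [0.3786 0.0117 0.1849] rpy [-179.7    0.4  179. ] F [0.2 0.4 0.3] w 45.0 q [ 68.  27. -88. 126.  33.  57.  50.]
-87.68494892860244 [-0.5 -0.4 -0.3  0.1 -0.5 -0.4 -0. ]
box region diff 285 157
the job is handed in; nothing more can be done
None
```

The job is done and handed in at about 61.5 s on the robot's clock. All three irons (a, b and c) are in the box, the lid is shut, and the hasp hangs over its staple again.

**What I did:**
- Folded the hasp back onto the lid and opened the lid by its right knob to about 66–69°. That is a few degrees short of the 71.6° stop.
- Pressed on each iron and slid it about 36–40 mm out over the plate's left edge. I gripped it across its width and laid it in the box. All three lie flat, side by side.
- Shut the lid by the same knob and swung the hasp down.

**Last checks:**
- **Plate and irons:** The pictures show the plate empty. I saw the three irons flat in the box before I closed the lid.
- **Lid:** It met a firm stop at 16 N with its angle at about 0°. The knobs are back at their starting image positions.
- **Hasp:** It looks the same as in the first picture, and I let go of the roll at its hanging position.
- **Bystanders:** The bottle, block and mug were never near the tool. In the last pictures the visible ones look unmoved, but I did not measure them.
- **Robot:** It was clear of everything, with about 0 N on the tool.

**Checks that were off:**
- A pixel comparison of the box area with the first picture showed 157 changed pixels. I took these for the arm's shadow and did not look into them.
- One touch-down on iron a reached about 67 N on the fingers before I eased off. That is over 40 N, but it was the fingertips pressing, not the arm or gripper body, and it is below the 120 N wrist limit.
- Joint 3 finished about 2° inside its range limit.

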